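# Back off the ratchet hold-down and free the valve disc

## Robot

A 6-joint arm with a two-finger parallel gripper is mounted at the origin on the work surface. World frame = base frame: x ahead of the robot, y to its left, z up, the work surface at z = 0. Lengths are in m, angles in rad, forces in N, time in s.
With the tool pointing down it reaches from about 0.35 to 0.85 m from the base axis. Payload 8.1 kg.
Tool frame: the origin (TCP) lies between the finger pads; the fingertips stand tips_ahead ahead of it and the grasp point (between the pads) lies 8 mm behind it (tips_ahead is the distance from the TCP to the fingertips, in m); z points along the fingers, x is the direction in which the jaws open and shut, and the axes are right-handed (so a half turn about z gives the same grasp; the last joint's range is limited). The gripper opens to 93 mm and grips with 3 to 60 N. Pads are 15 mm wide; open, the fingers measure 128 mm over their backs; the gripper's body (75 mm by 188 mm) begins 65 mm behind the grasp point.
Start: joints at [-1.215, 0.13, 1.488, -0, 1.523, -0.085], TCP at [0.256, -0.543, 0.23] pointing down, gripper open.
Joint ranges: [-2.96, 2.96], [-0.89, 2.26], [0.02, 2.5], [-1.34, 4.48], [0, 2.73], [-2.66, 2.66]. Speed limits (rad/s): [2.39, 2.39, 2.79, 3.14, 3.14, 3.14].

## Interface

Orientations are given as a rotation vector (axis times angle).
In Python, from plant import * gives the robot as it stands.
- The arm moves only by the tool play_rows, never from a script. Its argument "increments" is a list that holds one entry, the list of rows, each a list of 4 numbers: the shift along the tool's x, y, z in cm, then the turn about the tool's z in rad. A call has 1 to 5 rows; each row is the pose to reach, as a shift and turn from the pose measured when the call began, along the tool's axes at that moment; what a row does not reach only later rows make up. A row lasts 1/10 s, in which the tool goes at most 50 mm and 8.59 degrees, less where a joint would pass 70% of its speed; a pose out of reach is approached as far as the arm can. A call with a gripper value outside its range is refused whole. "jaw" is the finger opening in cm, from 0 to 9.3, set as the call begins (left out, the last holds). The fingers move at their own pace and stop on an object; "squeeze" is the grip in N (left out, the last holds). Time passes only in rows, so rows that repeat a pose let the fingers close. It gives the time, the measured TCP pose, the force and the opening at its end, in the units of the state.
- read_state(): the state, without advancing time (a new reading comes with each control period).
- read_camera(name): name is "side" or "top"; returns (picture, depth): 480x640x3 uint8, blue, green, red; 480x640 float32, m along the optical axis (not along the pixel's ray), 0 where there is no reading.
- camera_params(name): a dict with "K" (3x3 intrinsics, pixels), "k1" (the pictures are not rectified: a ray, as slopes to the right and down, at radius r is drawn at 1 + k1 r^2 times it, then the intrinsics apply), "eye" and "orientation" of the camera in the world. Camera axes: x right, y up, looking along -z (the intrinsics and any distortion apply to the point x, -y, -z); pixel columns grow to the right and rows downward; lengths in m; the calibration is good to about 2 mm. A picture is of the moment at which its call begins. camera_params takes no time and is no camera call.
- close_job(): hands the job in, once; it reports no verdict.
The state is a dict: "t": time; "q": joint angles; "dq": joint speeds; "joint_torque": joint torques, N m; "tool_pos": TCP position; "orientation": TCP orientation; "force": force on the tool from outside, world axes, zero at the start; "wrist_torque": the same for the moment, N m; "opening": finger opening in m.
Only numpy, scipy, OpenCV 4.12 (cv2) and the standard library are available. Lean on these libraries where they do the work, as an engineer would, in place of code of your own. Each camera call takes 0.05 s, during which the arm holds its last target.

## Task

Free the bronze valve disc: flip the small reversing lever on the ratchet head over to its other side, then swing the ratchet handle back and forth until the hold-down finger has risen all the way. Then draw the disc out from under the finger, set it down (do not drop it) flat on the rubber mat with its stem up, and leave the finger raised and the other things on the shelf where they lie.

Things in the scene. Friction and masses are not known exactly. Their poses are not given: they have to be found in the camera images.
- fixture: Steel hold-down fixture fixed to the shelf; base plate 130 x 250 x 10 mm. Origin: on the vertical axis of its column and ratchet, at shelf level; z up. The ratchet head (a 24 mm thick steel disc, radius 46 mm, with a 54 mm wide neck towards the handle, underside at z 80 mm, top at z 104 mm) turns about this axis. The disc's seat lies at y = -120 mm in this frame, the handle points to +y at handle joint 0.
- seat_center (a point): Centre of the top of the seat the disc lies on, 20 mm above the shelf. Low stops stand round the disc, 6 mm above the seat, so the disc must be raised more than 6 mm (8 to 15 mm is right) before it is drawn sideways.
- finger (a joint): Lift of the steel hold-down finger in m: 0 = down on the disc, 0.0252 = fully up (end stop). It is driven only by the ratchet's screw (12 mm per rad that the screw turns anticlockwise seen from above, about 2.1 rad in all) and cannot be lifted by hand. The ratchet wheel has 16 teeth (22.5 degrees); the screw needs about 0.6 Nm.
- finger_tip (a point): End of the finger's nose at its underside. The finger is a bar 22 mm wide that runs from the column along the fixture's -y at x = 0; this point is at y = -91 mm and overlaps the disc's rim by 16 mm. Finger down: 30.5 mm above the shelf; fully up: 55.7 mm. The raised finger still overhangs the disc's rim: the disc must be moved about 20 mm or more along the fixture's -y before it is lifted high.
- handle (a joint): Ratchet handle angle about the column, rad, anticlockwise positive seen from above, stops at -0.5 and +0.5. 0: handle points along the fixture's +y. With the lever flipped to the loosening side, anticlockwise strokes turn the screw and raise the finger, clockwise strokes click back freely (light drag). Up to one tooth plus slack (0.5 rad) of a stroke may be lost before it bites, so strokes should use nearly the whole range.
- handle_grip (a point): Point on the axis of the round rubber handle grip (26 mm diameter, from 115 to 205 mm from the column axis, level, axis 92 mm above the shelf), 165 mm from the column axis, near the middle of the grip. About 4 to 5 N across it here drives the screw.
- selector (a joint): Reversing lever angle, rad: 0 = tightening side (start), 0.8 = loosening side, stops at both. Stays where it is left; takes about 4 to 5 N across its tab and wants to be pushed right to its stop. It turns on a pin on the ratchet head 60 mm from the column axis towards the handle, and points back over the head's centre.
- selector_tab (a point): The lever's upright tab, 60 mm from the lever's pin: 16 mm along the lever, 8 mm thick, from 106 to 135 mm above the shelf; this point is its middle, 123 mm up. At the start it stands 23 mm to one side of the handle's centre line (towards the fixture's -x when the handle is at 0), and must go to the mirrored place on the other side (towards +x), about 47 mm along.
- disc: Loose bronze check-valve disc, 90 mm diameter, 10 mm thick, about 0.7 kg, with an upright round stem 28 mm diameter on its top centre, 52 mm tall in all. Origin: centre of its underside; z along the stem. It starts flat on the seat, under the finger.
- stem_top (a point): Centre of the top of the disc's stem.
- mat: Black rubber mat, 150 x 150 x 5 mm, fixed to the shelf. Origin: centre of its underside.
- gauge: Loose green pressure gauge lying face up, 96 mm diameter, 34 mm high; leave alone. Origin: centre of the case's underside.
- anode: Loose zinc anode block 130 x 65 x 32 mm with a steel strap 190 mm long through it; leave alone. Origin: centre of underside.
- bolt1: Loose stainless hex-head bolt 95 mm long with its nut on the end, lying; leave alone. Origin: under its middle.
- bolt2: A second bolt of the same kind; leave alone. Origin: under its middle.
There are look-alikes about, which are no part of the job. There is more than one size of the mat; the job needs the larger. What is shaped like the disc but orange is not meant.

How it is judged:
On the way, in this order (a step that is already met when the one before it is completed fails the run):
1. the reversing lever is over on the loosening side (value of joint selector above 0.6 rad), for 0.2 s.
2. the hold-down finger is up, the disc still on its seat (value of joint finger above 0.021 m and distance between disc and seat_center below 0.015 m), for 0.2 s.
3. the disc is drawn clear of the seat and lifted (horizontal distance between disc and seat_center above 0.06 m and height (world z) of disc above 0.02 m), for 0.1 s.
At the end, for the whole second after the job is handed in: The disc rests flat (within 0.08 rad, stem up) on the mat, its centre within 50 mm of the mat's centre, at rest; the finger is still raised more than 19 mm and the lever is on the loosening side (horizontal distance between disc and mat below 0.05 m and height (world z) of disc below 0.009 m and height (world z) of stem_top above 0.053 m and angle between disc's own z axis and vertical below 0.08 rad and linear speed of disc below 0.02 m/s and value of joint finger above 0.019 m and value of joint selector above 0.5 rad); the robot touches nothing.
It fails at once if the disc is dropped (falls freely faster than 0.7 m/s) (linear speed of disc above 0.7 m/s and contact force between the fingers and disc below 0.5 N).
It fails at once if gauge, anode or a bolt is shifted by more than 30 mm (distance of any of gauge, anode, bolt1, bolt2 from where it was at the start of the episode above 0.03 m).
It also fails if it takes over 64 s, if anything falls off the work surface, if the arm or the gripper's body presses on something with over 40 N, if the wrist force passes 120 N, or if a joint passes its speed limit or range.

## Working session

There is one attempt and no reset: what is moved stays moved. The work goes in short steps, Python scripts to look and compute and a tool call to move; the robot and the scene stay as the last step left them, time stands still between calls to the robot, and variables do not carry over. Pictures are saved under pics/ and viewed, and the job is handed in when it is done.

Besides the shell and the picture viewer there is one more tool, called as name(argument=value, ...) on one line, values as JSON. play_rows: Moves the arm, as the interface text tells. Its arguments: {"type":"object","properties":{"increments":{"type":"array"},"jaw":{"type":"number"},"squeeze":{"type":"number"}},"required":["increments"]}

```bash
ls; mkdir -p pics; python3 - <<'E'
from plant import *
import cv2
s=read_state()
for k,v in s.items(): print(k,v)
for n in("side","top"):
    p=camera_params(n); print(n,p)
    im,d=read_camera(n); cv2.imwrite(f"pics/{n}0.png",im)
    import numpy as np; np.save(f"pics/{n}0.npy",d)
    print((d>0).mean())
try: print(tips_ahead)
except Exception as e: print(e)
E
```

```text
pics
t 0.0
q [-1.21539705e+00  1.31145535e-01  1.48924921e+00 -1.83415234e-05
  1.52299024e+00 -8.54003966e-02]
dq [-0.00048788  0.00211947 -0.00057041  0.00022618  0.00077207  0.00066363]
joint_torque [ 3.06842790e-03 -5.59850693e+01 -4.91750371e+01  7.72718084e-02
  3.56872589e-02 -1.35729683e-04]
tool_pos [ 0.25582501 -0.54213717  0.22861327]
orientation [-2.65245194e+00  1.68147907e+00  2.25726443e-03]
force [-0.19052616  0.30355772 -0.68587274]
wrist_torque [-0.00994845 -0.04378617  0.0463819 ]
opening 0.09291293918127566
side {'K': array([[524.77773628,   0.        , 315.3692737 ],
       [  0.        , 524.77773628, 235.54417107],
       [  0.        ,   0.        ,   1.        ]]), 'k1': -0.05078905067076947, 'eye': array([ 0.19802639, -1.0454646 ,  0.95644017]), 'orientation': array([ 0.83979996, -0.16853958, -0.3573536 ])}
0.9948990885416666
top {'K': array([[433.13397379,   0.        , 330.48280695],
       [  0.        , 433.13397379, 238.22667846],
       [  0.        ,   0.        ,   1.        ]]), 'k1': -0.013423422200415657, 'eye': array([ 0.36576134, -0.1756604 ,  1.00894055]), 'orientation': array([ 0.150281  , -0.12945024, -1.59292431])}
0.9960579427083334
0.011
```

View pics/side0.png

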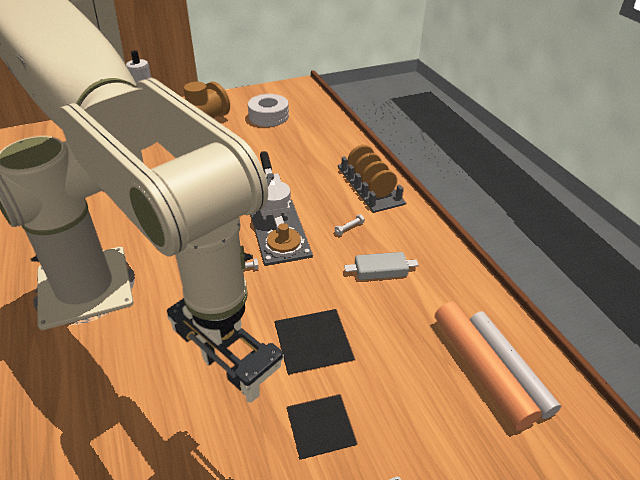

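View pics/top0.png

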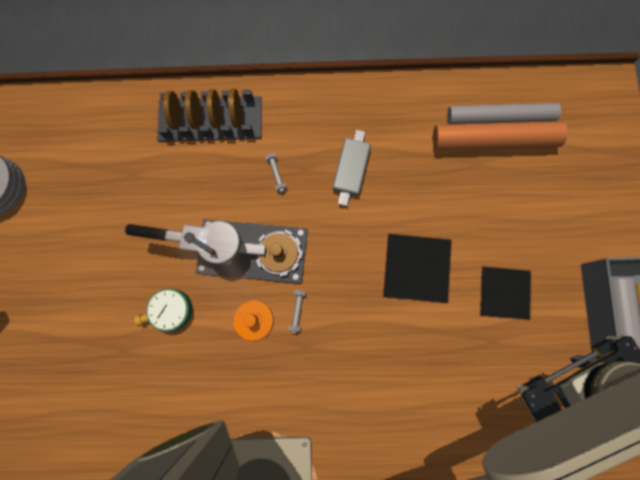

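The side view shows the arm in front of the fixture, with the disc at (284,240). The top view shows the ratchet head at (220,243), the handle grip at (150,232), the disc stem at (278,250), the large mat at (418,268) and the small mat at (506,292). The orange look-alike is at (252,320).

```bash
cat > h.py <<'E'
from plant import *
import numpy as np, cv2
from scipy.spatial.transform import Rotation as R
def rays(cam,uv):
    p=camera_params(cam);uv=np.atleast_2d(uv).astype(float)
    D=np.array([p['k1'],0,0,0,0.])
    s=cv2.undistortPoints(uv[:,None],p['K'],D)[:,0]
    d=np.c_[s[:,0],-s[:,1],-np.ones(len(s))]
    return p['eye'],R.from_rotvec(p['orientation']).apply(d)
def onplane(cam,uv,z):
    e,d=rays(cam,uv); return e+d*((z-e[2])/d[:,2])[:,None]
def cloud(cam,depth):
    v,u=np.mgrid[:480,:640]
    e,d=rays(cam,np.c_[u.ravel(),v.ravel()])
    return (e+d*depth.reshape(-1,1)).reshape(480,640,3)
def proj(cam,P):
    p=camera_params(cam);c=R.from_rotvec(p['orientation']).inv().apply(np.atleast_2d(P)-p['eye'])
    c=c*[1,-1,-1]; return cv2.projectPoints(c,np.zeros(3),np.zeros(3),p['K'],np.array([p['k1'],0,0,0,0.]))[0][:,0]
def tri(uv1,uv2,c1='top',c2='side'):
    e1,d1=rays(c1,uv1);e2,d2=rays(c2,uv2);d1=d1[0];d2=d2[0]
    A=np.c_[d1,-d2];t=np.linalg.lstsq(A,e2-e1,rcond=None)[0]
    a=e1+d1*t[0];b=e2+d2*t[1];return (a+b)/2,np.linalg.norm(a-b)
E
python3 - <<'E'
from h import *
d=np.load('pics/top0.npy');C=cloud('top',d);im=cv2.imread('pics/top0.png')
for uv in [(278,248),(220,236),(205,250),(150,232),(190,237),(260,249),(290,262),(418,268),(330,330),(207,246)]:
    print(uv,C[uv[1],uv[0]].round(3))
cv2.imwrite('pics/z0.png',cv2.resize(im[200:300,110:320],None,fx=3.8,fy=3.8,interpolation=cv2.INTER_CUBIC))
s=cv2.imread('pics/side0.png')
cv2.imwrite('pics/z1.png',cv2.resize(s[140:280,200:340],None,fx=4.2,fy=4.2,interpolation=cv2.INTER_CUBIC))
E
```

```text
(278, 248) [ 0.515 -0.05   0.074]
(220, 236) [0.54  0.07  0.105]
(205, 250) [0.509 0.098 0.114]
(150, 232) [0.553 0.221 0.104]
(190, 237) [0.538 0.132 0.112]
(260, 249) [ 0.518 -0.006  0.049]
(290, 262) [ 0.489 -0.071  0.031]
(418, 268) [ 0.47  -0.365  0.008]
(330, 330) [ 0.334 -0.158 -0.   ]
(207, 246) [0.518 0.095 0.111]
```

View pics/z0.png

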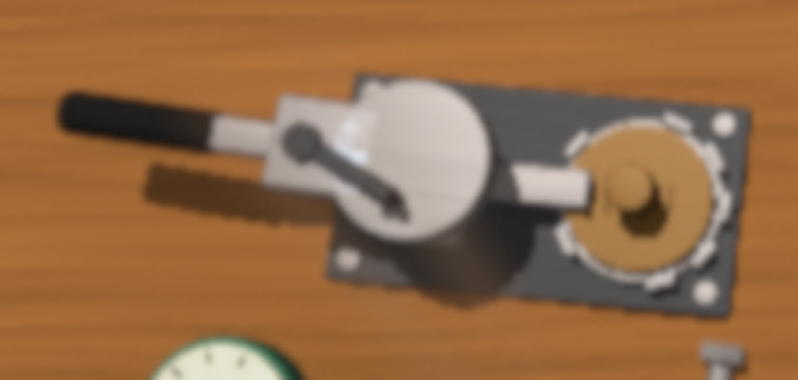

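View pics/z1.png

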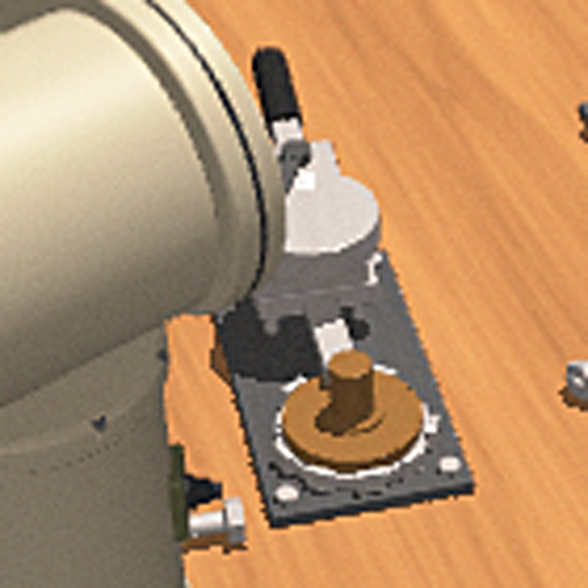

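The zoom shows the lever pin at full-image pixel (189.5,237.6) and the tab at about (214,252). The tab is on the robot side, which is fixture −x. Next I measure the main features.

```bash
python3 - <<'E'
from h import *
d=np.load('pics/top0.npy');C=cloud('top',d);im=cv2.imread('pics/top0.png')
hsv=cv2.cvtColor(im,cv2.COLOR_BGR2HSV)
def z2f(p): return (np.array(p,float)+.5)/3.8-.5+[110,200]
# plate corners
pc=onplane('top',[z2f(p) for p in [(357,75),(748,110),(728,318),(328,280)]],.01)[:,:2]
print('plate',pc.round(4).tolist(), [np.linalg.norm(pc[i]-pc[(i+1)%4]).round(4) for i in range(4)])
yd=(pc[0]-pc[1]+pc[3]-pc[2]);print('yaw of fixture +y vs world y', np.arctan2(-yd[0],yd[1]))
# head top circle via depth
roi=np.zeros((480,640),bool);roi[200:300,195:245]=1
m=roi&(abs(C[...,2]-.104)<.006)
cs,_=cv2.findContours(m.astype(np.uint8),cv2.RETR_EXTERNAL,cv2.CHAIN_APPROX_NONE)
c=max(cs,key=cv2.contourArea);(uv,r)=cv2.minEnclosingCircle(c);print('head',uv,r,onplane('top',uv,.104).round(4))
roi[:]=0;roi[220:285,245:305]=1
m=roi&(abs(C[...,2]-.0305)<.008)&(hsv[...,1]>100)
cs,_=cv2.findContours(m.astype(np.uint8),cv2.RETR_EXTERNAL,cv2.CHAIN_APPROX_NONE)
c=max(cs,key=cv2.contourArea);(uv,r)=cv2.minEnclosingCircle(c);print('disc',uv,r,onplane('top',uv,.03).round(4))
m=roi&(C[...,2]>.062)
v,u=np.nonzero(m);print('stem depth',C[m].mean(0).round(4),C[m].std(0).round(4),m.sum(), u.mean(),v.mean())
# mats
g=(im.max(2)<45).astype(np.uint8);g[:, :360]=0;g[:220]=0;g[330:]=0;g[:,560:]=0
cs,_=cv2.findContours(g,cv2.RETR_EXTERNAL,cv2.CHAIN_APPROX_NONE)
for c in cs:
    if cv2.contourArea(c)>500:
        rr=cv2.minAreaRect(c);b=onplane('top',cv2.boxPoints(rr),.005)
        print('mat',rr,onplane('top',rr[0],.005).round(4),[np.linalg.norm(b[i]-b[(i+1)%4]).round(3) for i in range(4)])
# tab and pin
for n,p,z in[('tab',(395,200),.123),('pin',(302,143),.11),('grip end',(62,110),.092),('grip in',(212,132),.092)]:
    print(n,onplane('top',z2f(p),z).round(4))
# depth points above .112 head
roi[:]=0;roi[215:280,180:250]=1
m=roi&(C[...,2]>.117)
for a in C[m].round(3).tolist(): print(a,end=' ')
# grip axis: dark pixels
m=np.zeros((480,640),bool);m[215:245,120:172]=1;m&=(im.max(2)<60)&(C[...,2]>.07)
P=C[m];print('\ngrip',P.mean(0),m.sum());
x=np.polyfit(P[:,1],P[:,0],1);print(x, P[:,1].min(),P[:,1].max(),P[:,2].max())
E
```

```text
plate [[0.5991, 0.1355], [0.5698, -0.1088], [0.4415, -0.0946], [0.4711, 0.15]] [np.float64(0.2461), np.float64(0.129), np.float64(0.2464), np.float64(0.1288)]
yaw of fixture +y vs world y -0.11982460385462858
head (215.1709442138672, 239.59768676757812) 24.326313018798828 [[0.5322 0.0802 0.104 ]]
disc (277.6795654296875, 251.95579528808594) 19.348730087280273 [[ 0.513  -0.0433  0.03  ]]
stem depth [ 0.4943 -0.0603  0.1893] [0.049  0.0441 0.3098] 144 274.78472222222223 248.36111111111111
mat ((505.0, 292.5), (49.0, 46.0), 90.0) [[ 0.4083 -0.5618  0.005 ]] [np.float64(0.106), np.float64(0.112), np.float64(0.104), np.float64(0.112)]
mat ((417.4965515136719, 268.0413818359375), (62.118019104003906, 61.61974334716797), 4.763641834259033) [[ 0.4701 -0.3647  0.005 ]] [np.float64(0.144), np.float64(0.145), np.float64(0.144), np.float64(0.142)]
tab [[0.502  0.0776 0.123 ]]
pin [[0.5377 0.1343 0.11  ]]
grip end [[0.5643 0.2801 0.092 ]]
grip in [[0.549  0.1925 0.092 ]]
[0.366, -0.176, 1.009] [0.366, -0.176, 1.009] [0.366, -0.176, 1.009] [0.366, -0.176, 1.009] [0.366, -0.176, 1.009] [0.511, 0.09
[... 442 characters left out ...]
 [0.503, 0.085, 0.136] [0.366, -0.176, 1.009] [0.503, 0.082, 0.133] [0.502, 0.078, 0.139] [0.503, 0.077, 0.137] [0.504, 0.077, 0.13] [0.505, 0.078, 0.12] [0.501, 0.083, 0.136] [0.501, 0.081, 0.136] [0.501, 0.079, 0.136] [0.501, 0.078, 0.132] [0.502, 0.077, 0.13] [0.503, 0.078, 0.12] [0.366, -0.176, 1.009] [0.499, 0.082, 0.133] [0.499, 0.08, 0.133] [0.499, 0.079, 0.13] [0.5, 0.078, 0.124] [0.501, 0.078, 0.118] [0.499, 0.081, 0.121] [0.366, -0.176, 1.009] [0.366, -0.176, 1.009] [0.366, -0.176, 1.009] [0.366, -0.176, 1.009] [0.366, -0.176, 1.009] [0.366, -0.176, 1.009] 
grip [0.5534434  0.23192194 0.10574687] 354
[0.30723311 0.4821893 ] -0.17566039700457486 0.27356867861716744 1.008940549681175
```

```bash
python3 - <<'E'
from h import *
from scipy.optimize import least_squares
d=np.load('pics/top0.npy');C=cloud('top',d);im=cv2.imread('pics/top0.png')
f=lambda p:(np.array(p,float)+.5)/3.8-.5+[110,200]
g=lambda p:(np.array(p,float)+.5)/4.2-.5+[200,140]
print('stem top tri',tri(f((632,183)),g((350,363))))
print('grip end tri',tri(f((62,108)),g((266,55))))
print('pin tri',tri(f((302,143)),g((294,150))))
hsv=cv2.cvtColor(im,cv2.COLOR_BGR2HSV)
# head-top bright pixels, right/top/bottom arcs
m=((hsv[...,1]<60)&(hsv[...,2]>120)).astype(np.uint8);k=np.zeros_like(m);k[215:268,196:241]=1;m*=k
cs,_=cv2.findContours(m,cv2.RETR_EXTERNAL,cv2.CHAIN_APPROX_NONE);c=max(cs,key=cv2.contourArea)[:,0]
P=onplane('top',c,.104)[:,:2]
q=P-[.53,.077];P=P[(abs(np.hypot(*q.T)-.046)<.008)&(P[:,1]<.09)]
r=least_squares(lambda a:np.hypot(*(P-a[:2]).T)-.046,[.53,.077],loss='soft_l1',f_scale=.001)
print('axis',r.x,len(P),r.cost)
b=(hsv[...,1]>120).astype(np.uint8)
# stem: depth
k=np.zeros((480,640),bool);k[235:265,262:295]=1;k&=(C[...,2]>.06)&(C[...,2]<.09);print('stem cl',np.median(C[k],0),C[k].mean(0),k.sum())
# grip
k=np.zeros((480,640),bool);k[220:245,122:170]=1;k&=(im.max(2)<60)&(C[...,2]>.09)&(C[...,2]<.12);P=C[k]
print('grip',P.mean(0),np.polyfit(P[:,1],P[:,0],1),P[:,1].min(),P[:,1].max(),np.percentile(P[:,2],[50,90]))
print('mat side tri check',proj('side',[[.470,-.365,.005]]),'gauge',C[310,168],'bolt',C[312,297],'anode',C[168,352], 'rack',C[115,210])
E
```

```text
stem top tri (array([ 0.51582037, -0.04530971,  0.0726791 ]), np.float64(0.00020260868563872964))
grip end tri (array([0.56514767, 0.27866231, 0.09499061]), np.float64(0.0005966025151618607))
pin tri (array([0.53868298, 0.13355683, 0.11149879]), np.float64(0.002599950548409496))
axis [0.52865531 0.07712372] 72 2.3192886402796104e-05
stem cl [ 0.51299838 -0.04345648  0.0722475 ] [ 0.51261135 -0.04384002  0.07217102] 127
grip [0.55397508 0.23307656 0.10318825] [0.1750727  0.51316973] 0.19123933156044687 0.27356867861716744 [0.10347063 0.10582151]
mat side tri check [[311.90195776 339.15129066]] gauge [0.3877351  0.2011521  0.03834546] bolt [ 0.37649956 -0.08496786  0.01899509] anode [ 0.70818218 -0.22000018  0.03146605] rack [0.82569526 0.10322174 0.08806197]
```

```bash
cat > mv.py <<'E'
from h import *
import sys
def to(*wps):
    """wps: (x,y,z,yaw) world; prints tool-frame rows (cm, rad)"""
    s=read_state();p=s['tool_pos'];Rm=R.from_rotvec(s['orientation']).as_matrix()
    yaw=np.arctan2(Rm[1,0],Rm[0,0])
    print('t',round(s['t'],2),'pos',p.round(4),'yaw',yaw.round(3),'F',s['force'].round(1),'op',round(s['opening'],4),'q6',s['q'][5].round(2),'tilt',np.degrees(np.arccos(-Rm[2,2])).round(2))
    for w in wps:
        sh=Rm.T@(np.array(w[:3])-p)*100
        dy=-((w[3]-yaw+np.pi)%(2*np.pi)-np.pi)
        print([*sh.round(2).tolist(),round(float(dy),3)])
if __name__=='__main__': to(*eval(sys.argv[1]))
E
python3 mv.py "[(.505,.083,.18,-.173)]"
```

```text
t 0.1 pos [ 0.2558 -0.5422  0.2287] yaw -1.13 F [ 0.3 -0.6 -0.4] op 0.093 q6 -0.09 tilt 0.1
[-45.9, -49.21, 4.95, -0.957]
```

play_rows(increments=[[[-3.3,-3.5,0,-0.14],[-6.6,-7.0,0,-0.28],[-9.9,-10.5,0,-0.42],[-13.2,-14,0,-0.56],[-16.5,-17.5,0,-0.7]]], jaw=4)

```text
t: 0.6
tool_pos: [0.3438, -0.3163, 0.2285]
orientation: [-3.069, 0.662, 0.002]
force: [0.8, -0.1, 0.0]
opening: 0.0577
```

```bash
python3 mv.py "[(.505,.083,.18,-.173)]"
```

```text
t 0.6 pos [ 0.3438 -0.3163  0.2285] yaw -0.425 F [ 0.8 -0.1  0. ] op 0.0577 q6 -0.43 tilt 0.13
[-1.76, -43.02, 4.92, -0.252]
```

play_rows(increments=[[[-0.2,-4.8,0,-0.13],[-0.4,-9.6,0,-0.25],[-0.6,-14.4,0,-0.25],[-0.8,-19.2,0,-0.25],[-1.0,-24,0,-0.25]]])

```text
t: 1.1
tool_pos: [0.4337, -0.0916, 0.2287]
orientation: [-3.128, 0.274, 0.002]
force: [0.4, -1.2, 1.2]
opening: 0.0402
```

```bash
python3 mv.py "[(.505,.083,.18,-.173)]"
```

```text
t 1.1 pos [ 0.4337 -0.0916  0.2287] yaw -0.175 F [ 0.4 -1.2  1.2] op 0.0402 q6 -0.15 tilt 0.12
[3.99, -18.42, 4.9, -0.002]
```

play_rows(increments=[[[1,-4.6,0.8,0],[2,-9.2,2,0],[3,-13.8,3.5,0],[4,-18.4,4.9,0],[4,-18.4,4.9,0]]])

```text
t: 1.6
tool_pos: [0.5042, 0.0875, 0.1768]
orientation: [-3.127, 0.266, 0.009]
force: [-1.0, -0.2, -0.0]
opening: 0.0397
```

```bash
python3 mv.py "[(.505,.083,.128,-.173)]"; python3 - <<'E'
from h import *
for n in("side","top"):
    im,d=read_camera(n); cv2.imwrite(f"pics/{n}1.png",im)
    x=(slice(120,290),slice(200,370)) if n=='side' else (slice(190,290),slice(130,300))
    cv2.imwrite(f"pics/{n}1z.png",cv2.resize(im[x],None,fx=3.5,fy=3.5,interpolation=cv2.INTER_CUBIC))
E
```

```text
t 1.6 pos [0.5042 0.0875 0.1768] yaw -0.17 F [-1.  -0.2 -0. ] op 0.0397 q6 0.24 tilt 0.37
[0.19, 0.45, 4.88, 0.003]
```

View pics/top1z.png

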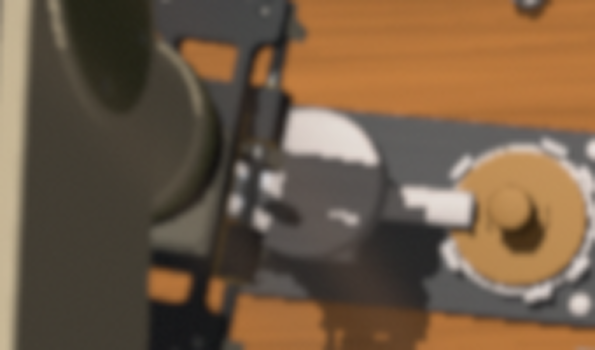

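View pics/side1z.png

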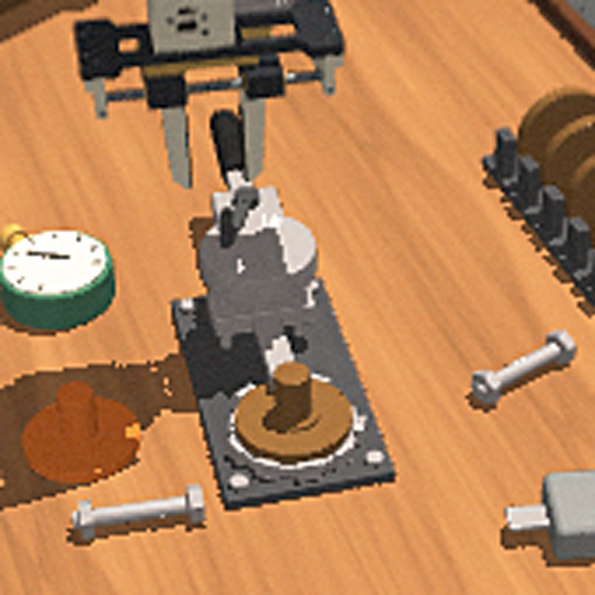

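The side zoom shows the open fingertips at (183,185) and (252,178), on either side of the line of the tab at (230,225). I'll descend straddling the tab.

play_rows(increments=[[[0.1,0.4,2.4,0],[0.1,0.4,4.0,0],[0.1,0.4,4.7,0],[0.1,0.4,4.7,0]]])

```text
t: 2.1
tool_pos: [0.5038, 0.0785, 0.1313]
orientation: [-3.129, 0.272, 0.008]
force: [-1.1, -0.1, 0.1]
opening: 0.0399
```

```bash
python3 mv.py "[(.505,.083,.128,-.173),(.5515,.0766,.128,-.173),(.5645,.075,.128,-.173)]"; python3 - <<'E'
from h import *
for n in("side",):
    im,d=read_camera(n); cv2.imwrite(f"pics/{n}2.png",im)
    x=(slice(120,290),slice(200,370))
    cv2.imwrite(f"pics/{n}2z.png",cv2.resize(im[x],None,fx=3.5,fy=3.5,interpolation=cv2.INTER_CUBIC))
E
```

```text
t 2.1 pos [0.5038 0.0785 0.1313] yaw -0.174 F [-1.1 -0.1  0.1] op 0.0399 q6 0.23 tilt 0.28
[0.04, -0.47, 0.33, -0.001]
[4.73, -0.64, 0.31, -0.001]
[6.04, -0.71, 0.3, -0.001]
```

View pics/side2z.png

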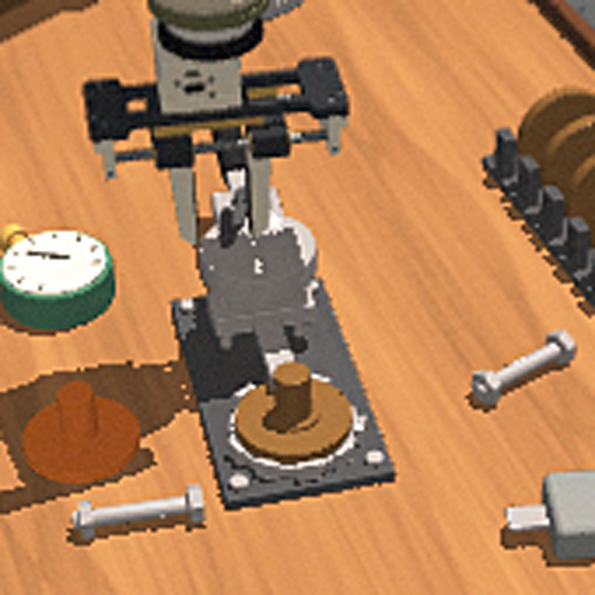

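The tab at (228,222) sits between the fingers. Next I push it toward +x.

play_rows(increments=[[[0.6,-0.5,0.3,0],[1.6,-0.5,0.3,0],[2.6,-0.5,0.3,0],[3.6,-0.5,0.3,0],[4.4,-0.5,0.3,0]]])

```text
t: 2.65
tool_pos: [0.5491, 0.0755, 0.1291]
orientation: [-3.129, 0.272, 0.008]
force: [-5.2, -2.7, 2.7]
opening: 0.04
```

```bash
python3 mv.py "[(.5515,.0766,.128,-.173),(.5645,.075,.128,-.173)]"
```

```text
t 2.65 pos [0.5491 0.0755 0.1291] yaw -0.173 F [-5.2 -2.7  2.7] op 0.04 q6 0.22 tilt 0.28
[0.22, -0.15, 0.11, -0.0]
[1.53, -0.21, 0.11, -0.0]
```

play_rows(increments=[[[0.6,-0.2,0.1,0],[1.1,-0.2,0.1,0],[1.5,-0.2,0.1,0],[1.5,-0.2,0.1,0]]])

```text
t: 3.05
tool_pos: [0.5648, 0.0755, 0.1281]
orientation: [-3.128, 0.272, 0.008]
force: [-3.4, 2.1, 1.0]
opening: 0.04
```

```bash
python3 mv.py "[(.5645,.075,.128,-.173)]"; python3 - <<'E'
from h import *
for n in("side",):
    im,d=read_camera(n); cv2.imwrite(f"pics/{n}3.png",im)
    x=(slice(160,240),slice(230,310))
    cv2.imwrite(f"pics/{n}3z.png",cv2.resize(im[x],None,fx=7,fy=7,interpolation=cv2.INTER_CUBIC))
E
```

```text
t 3.05 pos [0.5648 0.0755 0.1281] yaw -0.173 F [-3.4  2.1  1. ] op 0.04 q6 0.21 tilt 0.31
[-0.02, 0.05, 0.01, -0.0]
```

View pics/side3z.png

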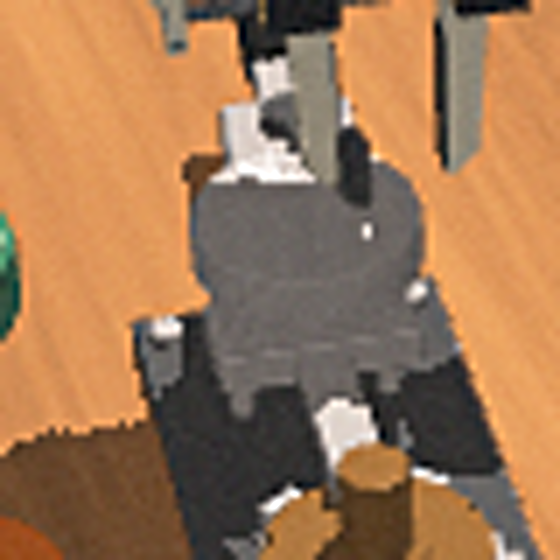

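The tab at (355,165) is being pushed by the trailing finger. I'll push further until the stop shows in the force.

play_rows(increments=[[[0.3,0,0,0],[0.6,0,0,0],[0.6,0,0,0]]])

```text
t: 3.4
tool_pos: [0.5688, 0.074, 0.1278]
orientation: [3.13, -0.271, -0.016]
force: [-13.1, -0.8, 6.9]
opening: 0.0402
```

```bash
python3 mv.py "[(.5645,.075,.128,-.173)]"
```

```text
t 3.4 pos [0.5688 0.074  0.1278] yaw -0.173 F [-13.1  -0.8   6.9] op 0.0402 q6 0.21 tilt 0.57
[-0.44, -0.02, -0.02, 0.0]
```

play_rows(increments=[[[0.4,0,0,0],[0.4,0,0,0]]])

```text
t: 3.6
tool_pos: [0.5693, 0.0731, 0.1274]
orientation: [3.128, -0.27, -0.029]
force: [-21.3, -1.2, 14.3]
opening: 0.0402
```

play_rows(increments=[[[-0.6,0,0,0],[-1.2,0,-1.5,0],[-1.2,0,-4.5,0],[-1.2,0,-5,0]]])

```text
t: 4.0
tool_pos: [0.5613, 0.0752, 0.183]
orientation: [3.129, -0.27, -0.016]
force: [1.1, 0.1, 1.6]
opening: 0.0403
```

```bash
python3 mv.py "[(.5645,.075,.128,-.173)]"; python3 - <<'E'
from h import *
for n in("side",):
    im,d=read_camera(n); cv2.imwrite(f"pics/{n}4.png",im);np.save('pics/s4.npy',d)
    x=(slice(150,250),slice(220,320))
    cv2.imwrite(f"pics/{n}4z.png",cv2.resize(im[x],None,fx=6,fy=6,interpolation=cv2.INTER_CUBIC))
    C=cloud('side',d);m=(C[...,2]>.112)&(C[...,2]<.145)&(abs(C[...,0]-.53)<.06)&(abs(C[...,1]-.08)<.045)
    v,u=np.nonzero(m);print(np.c_[u,v,C[m].round(3)][::3])
E
```

```text
t 4.0 pos [0.5613 0.0752 0.183 ] yaw -0.172 F [1.1 0.1 1.6] op 0.0403 q6 0.21 tilt 0.6
[0.38, -0.04, 5.5, 0.001]
[[2.73e+02 1.75e+02 5.47e-01 1.24e-01 1.17e-01]
 [2.74e+02 1.76e+02 5.50e-01 1.23e-01 1.13e-01]
 [2.74e+02 1.77e+02 5.48e-01 1.19e-01 1.13e-01]
 [2.74e+02 1.78e+02 5.46e-01 1.12e-01 1.15e-01]
 [2.80e+02 1.78e+02 5.53e-01 7.90e-02 1.34e-01]
 [2.81e+02 1.79e+02 5.52e-01 6.80e-02 1.38e-01]
 [2.80e+02 1.80e+02 5.51e-01 7.40e-02 1.31e-01]
 [2.83e+02 1.80e+02 5.56e-01 6.20e-02 1.38e-01]
 [2.80e+02 1.81e+02 5.51e-01 7.40e-02 1.29e-01]
 [2.83e+02 1.81e+02 5.56e-01 6.40e-02 1.34e-01]
 [2.82e+02 1.82e+02 5.54e-01 6.50e-02 1.30e-01]
 [2.79e+02 1.83e+02 5.52e-01 8.70e-02 1.13e-01]
 [2.82e+02 1.83e+02 5.53e-01 6.30e-02 1.28e-01]
 [2.79e+02 1.84e+02 5.50e-01 8.20e-02 1.13e-01]
 [2.82e+02 1.84e+02 5.53e-01 6.40e-02 1.25e-01]
 [2.81e+02 1.85e+02 5.49e-01 6.10e-02 1.24e-01]
 [2.80e+02 1.86e+02 5.50e-01 7.30e-02 1.12e-01]
 [2.83e+02 1.86e+02 5.55e-01 6.00e-02 1.20e-01]
 [2.83e+02 1.87e+02 5.55e-01 6.10e-02 1.16e-01]]
```

View pics/side4z.png

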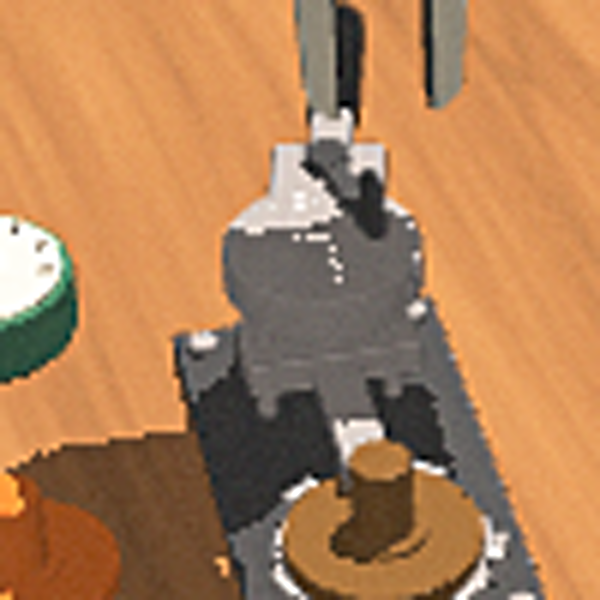

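The lever now points to the right side, with the tab at (370,200) in the zoom. Next I find the handle and grip it.

```bash
python3 - <<'E'
from h import *
im=cv2.imread('pics/side4.png');C=cloud('side',np.load('pics/s4.npy'))
m=(C[...,2]>.085)&(C[...,2]<.112)&(C[...,1]>.19)&(C[...,1]<.30)&(abs(C[...,0]-.56)<.1)
P=C[m];print(len(P),im[m].mean(0));q=P-[.5287,.0771,0]
print(np.arctan2(-q[:,0],q[:,1]).mean(),P.mean(0))
for r in P[::6].round(3):print(r)
E
python3 mv.py "[(.5287+.165*.196,.0771+.165*.98,.17,-.19),(.5287+.165*.196,.0771+.165*.98,.084,-.19)]"
```

```text
62 [42.30645161 48.46774194 55.98387097]
-0.41934458825663484 [0.59710786 0.23080399 0.10107523]
[0.601 0.258 0.109]
[0.6   0.255 0.104]
[0.603 0.246 0.104]
[0.607 0.248 0.099]
[0.609 0.245 0.097]
[0.591 0.229 0.103]
[0.592 0.222 0.104]
[0.594 0.22  0.101]
[0.602 0.226 0.092]
[0.592 0.206 0.099]
[0.581 0.19  0.101]
t 4.05 pos [0.5612 0.0752 0.1824] yaw -0.172 F [-0.3  0.4  0.8] op 0.0397 q6 0.21 tilt 0.61
[-2.8, -16.11, 1.24, 0.018]
[-2.71, -16.13, 9.84, 0.018]
```

```bash
python3 mv.py "[(.5914,.2297,.17,-.39),(.5914,.2297,.084,-.39)]"
```

```text
t 4.05 pos [0.5612 0.0752 0.1824] yaw -0.172 F [-0.3  0.4  0.8] op 0.0397 q6 0.21 tilt 0.61
[0.35, -15.74, 1.21, 0.218]
[0.44, -15.75, 9.81, 0.218]
```

play_rows(increments=[[[0.1,-4.5,0,0.11],[0.2,-9,0.5,0.22],[0.3,-13.5,1,0.22],[0.35,-15.7,1.2,0.22],[0.35,-15.7,1.2,0.22]]], jaw=9.3)

```text
t: 4.55
tool_pos: [0.591, 0.2323, 0.169]
orientation: [3.081, -0.607, -0.018]
force: [0.7, 0.2, -0.4]
opening: 0.0754
```

```bash
python3 mv.py "[(.5914,.2297,.084,-.39)]"; python3 - <<'E'
from h import *
im,d=read_camera('side'); cv2.imwrite(f"pics/side5.png",im);np.save('pics/s5.npy',d)
cv2.imwrite("pics/side5z.png",cv2.resize(im[100:220,210:340],None,fx=5,fy=5,interpolation=cv2.INTER_CUBIC))
C=cloud('side',d)
m=(C[...,2]>.085)&(C[...,2]<.112)&(C[...,1]>.19)&(C[...,1]<.30)&(abs(C[...,0]-.56)<.1)
P=C[m];print(len(P))
for y in np.arange(.19,.29,.01):
    k=abs(P[:,1]-y)<.006
    if k.sum()>2: a=P[k];print(y.round(3),a[:,0].min().round(3),a[:,0].max().round(3),a[np.argmax(a[:,2])].round(3))
E
```

```text
t 4.55 pos [0.591  0.2323 0.169 ] yaw -0.389 F [ 0.7  0.2 -0.4] op 0.0754 q6 0.68 tilt 0.64
[0.22, 0.2, 8.5, 0.001]
126
0.19 0.566 0.588 [0.579 0.193 0.107]
0.2 0.565 0.591 [0.577 0.196 0.109]
0.21 0.571 0.595 [0.583 0.205 0.109]
0.22 0.574 0.599 [0.586 0.222 0.109]
0.23 0.577 0.602 [0.585 0.231 0.107]
0.24 0.58 0.607 [0.596 0.243 0.108]
0.25 0.584 0.612 [0.599 0.253 0.109]
0.26 0.587 0.614 [0.601 0.257 0.109]
```

View pics/side5z.png

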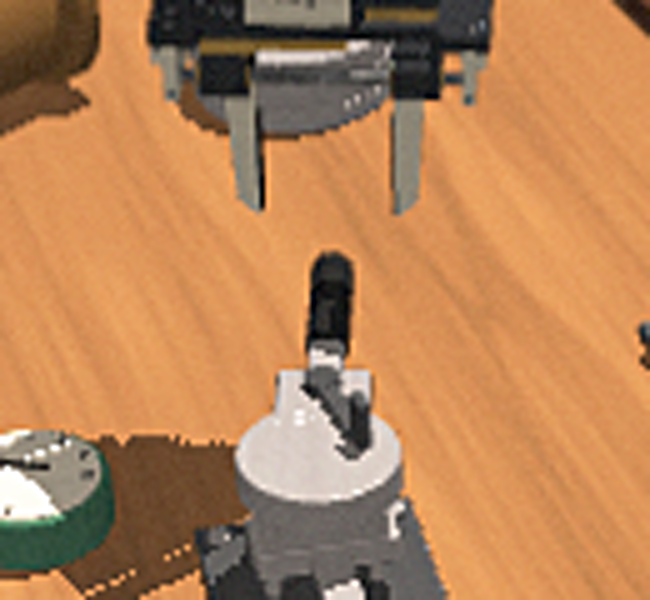

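The grip at (331,300) lies between the open fingers at (250,205) and (405,210). I'll descend and close lightly.

play_rows(increments=[[[0,0.1,4,0],[0,0.2,7.5,0],[0,0.2,8.5,0],[0,0.2,8.5,0]]])

```text
t: 5.0
tool_pos: [0.5879, 0.2272, 0.0823]
orientation: [3.077, -0.609, -0.023]
force: [0.3, -0.0, -0.1]
opening: 0.0936
```

play_rows(increments=[[[0,0,0,0],[0,0,0,0],[0,0,0,0],[0,0,0,0],[0,0,0,0]]], jaw=2, squeeze=10)

```text
t: 5.5
tool_pos: [0.5883, 0.2273, 0.0831]
orientation: [3.078, -0.609, -0.021]
force: [-0.9, -0.6, 0.3]
opening: 0.0574
```

```bash
python3 mv.py "[(.5914,.2297,.084,-.39)]"
```

```text
t 5.5 pos [0.5883 0.2273 0.0831] yaw -0.391 F [-0.9 -0.6  0.3] op 0.0574 q6 0.68 tilt 0.81
[0.19, -0.33, -0.1, -0.001]
```

play_rows(increments=[[[0,0,0,0],[0,0,0,0],[0,0,0,0],[0,0,0,0],[0,0,0,0]]])

```text
t: 6.0
tool_pos: [0.5883, 0.2274, 0.083]
orientation: [3.078, -0.609, -0.021]
force: [-0.3, 0.4, 0.3]
opening: 0.0256
```

```bash
cat > arc.py <<'E'
from mv import *
A=np.array([.5287,.0771])
def arc(th,z=.083,r=None):
    s=read_state();p=s['tool_pos'][:2]-A;print('r',np.hypot(*p).round(4),'theta',(np.arctan2(-p[0],p[1])+.12).round(3))
    r=r or np.hypot(*p)
    to(*[(A[0]-r*np.sin(t-.12),A[1]+r*np.cos(t-.12),z,t-.12) for t in th])
if __name__=='__main__': arc(eval(sys.argv[1]))
E
python3 arc.py "[-.34,-.42,-.48]"
```

```text
r 0.1617 theta -0.257
t 6.0 pos [0.5883 0.2274 0.083 ] yaw -0.391 F [-0.3  0.4  0.3] op 0.0256 q6 0.68 tilt 0.82
[1.34, 0.04, -0.01, 0.069]
[2.62, 0.18, -0.03, 0.149]
[3.58, 0.35, -0.04, 0.209]
```

play_rows(increments=[[[1.3,0.04,0,0.07],[2.6,0.18,0,0.15],[3.5,0.34,0,0.2],[3.5,0.34,0,0.2]]])

```text
t: 6.4
tool_pos: [0.6204, 0.2107, 0.0829]
orientation: [3.001, -0.916, -0.019]
force: [1.0, 0.9, 2.0]
opening: 0.0255
```

```bash
python3 arc.py "[-.38,-.28,-.18,-.08,.02]"
```

```text
r 0.162 theta -0.482
t 6.4 pos [0.6204 0.2107 0.0829] yaw -0.592 F [1.  0.9 2. ] op 0.0255 q6 0.84 tilt 0.74
[-1.65, 0.07, 0.01, -0.092]
[-3.25, 0.3, 0.03, -0.192]
[-4.82, 0.69, 0.05, -0.292]
[-6.35, 1.23, 0.07, -0.392]
[-7.81, 1.92, 0.09, -0.492]
```

play_rows(increments=[[[-1.6,0.07,0,-0.09],[-3.2,0.3,0,-0.19],[-4.8,0.7,0,-0.29],[-6.3,1.2,0,-0.39],[-7.8,1.9,0,-0.49]]])

```text
t: 6.9
tool_pos: [0.5443, 0.2378, 0.083]
orientation: [3.135, -0.151, -0.02]
force: [3.5, -4.8, -4.5]
opening: 0.0253
```

```bash
python3 arc.py "[.1,.2,.3,.4,.48]"
```

```text
r 0.1614 theta 0.023
t 6.9 pos [0.5443 0.2378 0.083 ] yaw -0.096 F [ 3.5 -4.8 -4.5] op 0.0253 q6 0.42 tilt 0.75
[-1.24, 0.05, 0.01, -0.076]
[-2.84, 0.25, 0.03, -0.176]
[-4.41, 0.61, 0.05, -0.276]
[-5.94, 1.13, 0.07, -0.376]
[-7.12, 1.65, 0.09, -0.456]
```

Force is about 4 N, so the pawl is biting.

play_rows(increments=[[[-1.5,0.06,0,-0.09],[-3.0,0.28,0,-0.18],[-4.5,0.63,0,-0.28],[-6,1.15,0,-0.37],[-7.1,1.65,0,-0.45]]])

```text
t: 7.4
tool_pos: [0.4712, 0.2275, 0.083]
orientation: [3.089, 0.562, -0.02]
force: [5.3, -2.7, -7.7]
opening: 0.0258
```

```bash
python3 arc.py "[.38,.28,.18,.08,-.02]"
```

```text
r 0.161 theta 0.485
t 7.4 pos [0.4712 0.2275 0.083 ] yaw 0.36 F [ 5.3 -2.7 -7.7] op 0.0258 q6 -0.01 tilt 0.75
[1.69, 0.08, -0.02, 0.1]
[3.29, 0.32, -0.04, 0.2]
[4.85, 0.72, -0.06, 0.3]
[6.36, 1.27, -0.08, 0.4]
[7.81, 1.97, -0.1, 0.5]
```

play_rows(increments=[[[1.7,0.08,0,0.1],[3.3,0.32,0,0.2],[4.85,0.72,0,0.3],[6.35,1.27,0,0.4],[7.8,1.97,0,0.5]]])

```text
t: 7.9
tool_pos: [0.5511, 0.2371, 0.0821]
orientation: [3.129, -0.223, -0.02]
force: [-0.1, -0.5, 4.0]
opening: 0.0259
```

```bash
python3 arc.py "[-.1,-.2,-.3,-.4,-.48]";python3 - <<'E'
from h import *
im,d=read_camera('side'); cv2.imwrite(f"pics/side6.png",im)
cv2.imwrite("pics/side6z.png",cv2.resize(im[150:270,210:340],None,fx=5,fy=5,interpolation=cv2.INTER_CUBIC))
E
```

```text
r 0.1616 theta -0.019
t 7.9 pos [0.5511 0.2371 0.0821] yaw -0.142 F [-0.1 -0.5  4. ] op 0.0259 q6 0.46 tilt 0.76
[1.3, 0.05, -0.11, 0.078]
[2.91, 0.26, -0.12, 0.178]
[4.48, 0.62, -0.14, 0.278]
[6.01, 1.14, -0.16, 0.378]
[7.19, 1.67, -0.17, 0.458]
```

View pics/side6z.png

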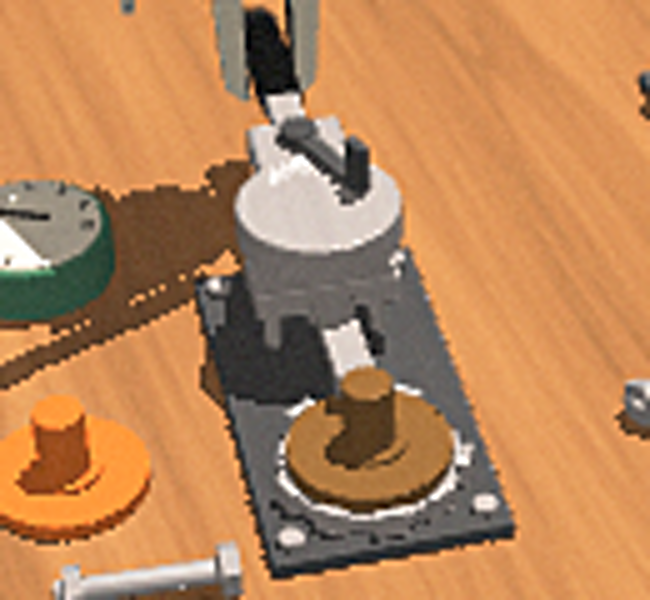

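The lever stays on the right, with the tab at (356,165). I'll carry on stroking.

play_rows(increments=[[[1.5,0.06,0,0.09],[3.0,0.28,0,0.18],[4.5,0.62,0,0.28],[6,1.14,0,0.37],[7.2,1.67,0,0.46]]])

```text
t: 8.45
tool_pos: [0.6221, 0.2095, 0.082]
orientation: [2.991, -0.94, -0.015]
force: [-1.0, -0.7, 4.6]
opening: 0.0259
```

```bash
python3 arc.py "[-.38,-.28,-.18,-.08,.02]";python3 - <<'E'
from h import *
im,d=read_camera('side'); a=cv2.imread('pics/side0.png')
C=cloud('side',d);
F=np.array([.5287,.0771]);y=np.array([.1195,.9928]);x=np.array([.9928,-.1195])
q=C[...,:2]-F;qx=q@x;qy=q@y
m=(abs(qx)<.009)&(qy>-.088)&(qy<-.052)&(C[...,2]>.035)&(C[...,2]<.078)
print(m.sum(),np.percentile(C[m][:,2],[10,50,90]))
E
```

```text
r 0.1621 theta -0.494
t 8.45 pos [0.6221 0.2095 0.082 ] yaw -0.609 F [-1.  -0.7  4.6] op 0.0259 q6 0.86 tilt 0.64
[-1.85, 0.1, -0.09, -0.109]
[-3.45, 0.35, -0.08, -0.209]
[-5.01, 0.77, -0.06, -0.309]
[-6.53, 1.34, -0.05, -0.409]
[-7.98, 2.06, -0.03, -0.509]
59 [0.0518091  0.05443135 0.05726493]
```

play_rows(increments=[[[-1.8,0.1,-0.1,-0.11],[-3.4,0.35,-0.1,-0.21],[-5.0,0.77,-0.1,-0.31],[-6.5,1.34,-0.1,-0.41],[-8,2.06,-0.1,-0.51]]])

```text
t: 9.0
tool_pos: [0.5449, 0.2374, 0.0822]
orientation: [3.133, -0.152, -0.015]
force: [4.8, -3.6, -7.0]
opening: 0.0254
```

```bash
python3 arc.py "[.1,.2,.3,.4,.485]"
```

```text
r 0.1611 theta 0.019
t 9.0 pos [0.5449 0.2374 0.0822] yaw -0.097 F [ 4.8 -3.6 -7. ] op 0.0254 q6 0.42 tilt 0.63
[-1.3, 0.05, -0.07, -0.077]
[-2.89, 0.25, -0.05, -0.177]
[-4.46, 0.61, -0.04, -0.277]
[-5.99, 1.13, -0.02, -0.377]
[-7.24, 1.69, -0.01, -0.462]
```

play_rows(increments=[[[-1.5,0.06,0,-0.09],[-3.0,0.28,0,-0.18],[-4.5,0.63,0,-0.28],[-6,1.15,0,-0.37],[-7.2,1.67,0,-0.46]]])

```text
t: 9.5
tool_pos: [0.4704, 0.227, 0.0822]
orientation: [3.083, 0.58, -0.016]
force: [6.1, -4.7, -6.3]
opening: 0.0259
```

```bash
python3 arc.py "[.38,.28,.18,.08,-.02]"
```

```text
r 0.1608 theta 0.491
t 9.5 pos [0.4704 0.227  0.0822] yaw 0.372 F [ 6.1 -4.7 -6.3] op 0.0259 q6 -0.02 tilt 0.64
[1.78, 0.1, -0.1, 0.112]
[3.36, 0.36, -0.12, 0.212]
[4.91, 0.78, -0.13, 0.312]
[6.42, 1.34, -0.15, 0.412]
[7.86, 2.06, -0.16, 0.512]
```

play_rows(increments=[[[1.7,0.08,0,0.1],[3.3,0.34,0,0.2],[4.9,0.75,0,0.3],[6.4,1.3,0,0.4],[7.8,2.0,0,0.5]]])

```text
t: 10.0
tool_pos: [0.5498, 0.2371, 0.0813]
orientation: [3.128, -0.199, -0.015]
force: [-0.9, -1.3, 3.9]
opening: 0.0259
```

```bash
python3 arc.py "[-.1,-.2,-.3,-.4,-.485]"
```

```text
r 0.1613 theta -0.011
t 10.0 pos [0.5498 0.2371 0.0813] yaw -0.127 F [-0.9 -1.3  3.9] op 0.0259 q6 0.45 tilt 0.69
[1.43, 0.07, -0.18, 0.093]
[3.02, 0.3, -0.2, 0.193]
[4.59, 0.69, -0.21, 0.293]
[6.11, 1.23, -0.22, 0.393]
[7.35, 1.81, -0.23, 0.478]
```

play_rows(increments=[[[1.5,0.06,-0.1,0.09],[3.0,0.29,-0.1,0.19],[4.6,0.66,-0.1,0.29],[6,1.18,-0.1,0.38],[7.3,1.78,-0.1,0.47]]])

```text
t: 10.5
tool_pos: [0.6196, 0.211, 0.0814]
orientation: [2.995, -0.92, -0.013]
force: [0.9, 1.7, -0.4]
opening: 0.0259
```

```bash
python3 arc.py "[-.38,-.28,-.18,-.08,.02]";python3 - <<'E'
from h import *
im,d=read_camera('side');cv2.imwrite('pics/side7.png',im)
cv2.imwrite("pics/side7z.png",cv2.resize(im[150:270,210:340],None,fx=5,fy=5,interpolation=cv2.INTER_CUBIC))
C=cloud('side',d);
F=np.array([.5287,.0771]);y=np.array([.1195,.9928]);x=np.array([.9928,-.1195])
q=C[...,:2]-F;qx=q@x;qy=q@y
m=(abs(qx)<.009)&(qy>-.088)&(qy<-.052)&(C[...,2]>.035)&(C[...,2]<.078)
print(m.sum(),np.percentile(C[m][:,2],[10,50,90]))
E
```

```text
r 0.1618 theta -0.476
t 10.5 pos [0.6196 0.211  0.0814] yaw -0.596 F [ 0.9  1.7 -0.4] op 0.0259 q6 0.85 tilt 0.68
[-1.56, 0.08, -0.15, -0.096]
[-3.16, 0.31, -0.14, -0.196]
[-4.73, 0.7, -0.13, -0.296]
[-6.25, 1.25, -0.11, -0.396]
[-7.71, 1.95, -0.1, -0.496]
58 [0.06138618 0.06395103 0.0666842 ]
```

View pics/side7z.png

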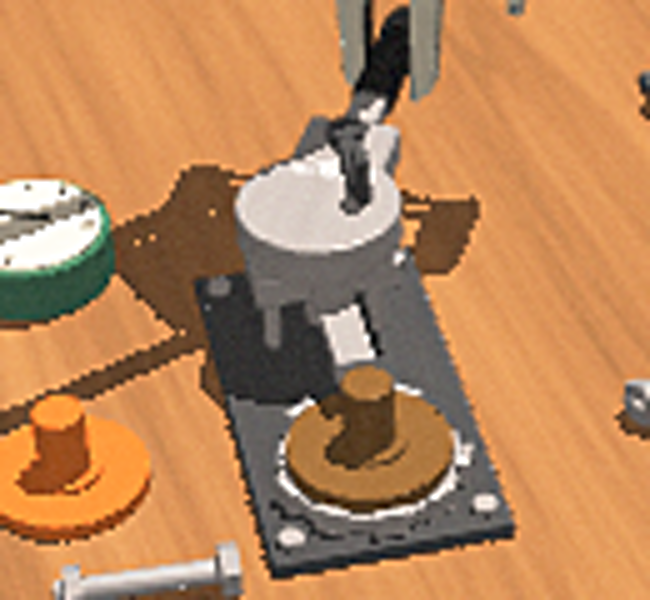

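The finger (about (345,330) in the zoom) has risen. Its top is now at z 64 mm, about 9.5 mm higher than after stroke 1. For the third stroke I'll watch the force for the end stop.

play_rows(increments=[[[-1.6,0.08,-0.1,-0.1],[-3.1,0.3,-0.1,-0.2],[-4.7,0.7,-0.1,-0.3],[-6.2,1.25,-0.1,-0.4],[-7.7,1.95,-0.1,-0.5]]])

```text
t: 11.05
tool_pos: [0.5452, 0.237, 0.0815]
orientation: [3.13, -0.147, -0.015]
force: [4.5, -3.6, -6.0]
opening: 0.0255
```

```bash
python3 arc.py "[.1,.15,.2,.25,.3]"
```

```text
r 0.1607 theta 0.017
t 11.05 pos [0.5452 0.237  0.0815] yaw -0.094 F [ 4.5 -3.6 -6. ] op 0.0255 q6 0.42 tilt 0.7
[-1.33, 0.04, -0.13, -0.074]
[-2.13, 0.12, -0.13, -0.124]
[-2.92, 0.24, -0.12, -0.174]
[-3.71, 0.4, -0.11, -0.224]
[-4.49, 0.6, -0.1, -0.274]
```

play_rows(increments=[[[-1.1,0.03,0,-0.07],[-1.9,0.1,0,-0.12],[-2.7,0.22,0,-0.17]]])

```text
t: 11.35
tool_pos: [0.5173, 0.2372, 0.0815]
orientation: [3.131, 0.131, -0.014]
force: [4.6, -0.5, -4.1]
opening: 0.0257
```

```bash
python3 arc.py "[.25,.3,.35]"
```

```text
r 0.1605 theta 0.191
t 11.35 pos [0.5173 0.2372 0.0815] yaw 0.083 F [ 4.6 -0.5 -4.1] op 0.0257 q6 0.26 tilt 0.68
[-0.94, 0.02, -0.14, -0.047]
[-1.74, 0.07, -0.14, -0.097]
[-2.54, 0.17, -0.13, -0.147]
```

play_rows(increments=[[[-0.8,0.02,0,-0.05],[-1.6,0.06,0,-0.09],[-2.3,0.14,0,-0.14]]])

```text
t: 11.65
tool_pos: [0.4939, 0.2336, 0.0814]
orientation: [3.113, 0.36, -0.013]
force: [4.2, -1.1, -3.4]
opening: 0.0256
```

```bash
python3 arc.py "[.37,.41,.45,.49]"
```

```text
r 0.1604 theta 0.339
t 11.65 pos [0.4939 0.2336 0.0814] yaw 0.23 F [ 4.2 -1.1 -3.4] op 0.0256 q6 0.12 tilt 0.66
[-0.5, 0.0, -0.15, -0.02]
[-1.14, 0.03, -0.14, -0.06]
[-1.78, 0.08, -0.14, -0.1]
[-2.42, 0.16, -0.13, -0.14]
```

play_rows(increments=[[[-0.8,0.02,-0.1,-0.05],[-1.5,0.06,-0.1,-0.09],[-2.2,0.13,-0.1,-0.13],[-2.2,0.13,-0.1,-0.13]]])

```text
t: 12.05
tool_pos: [0.4717, 0.227, 0.0816]
orientation: [3.081, 0.571, -0.014]
force: [7.1, -0.3, -9.7]
opening: 0.026
```

```bash
python3 arc.py "[.38,.28,.18,.08,-.02]";python3 - <<'E'
from h import *
im,d=read_camera('side');cv2.imwrite('pics/side8.png',im)
C=cloud('side',d);
F=np.array([.5287,.0771]);y=np.array([.1195,.9928]);x=np.array([.9928,-.1195])
q=C[...,:2]-F;qx=q@x;qy=q@y
m=(abs(qx)<.009)&(qy>-.088)&(qy<-.052)&(C[...,2]>.035)&(C[...,2]<.09)
print(m.sum(),np.percentile(C[m][:,2],[10,50,90]))
E
```

```text
r 0.1603 theta 0.484
t 12.05 pos [0.4717 0.227  0.0816] yaw 0.367 F [ 7.1 -0.3 -9.7] op 0.026 q6 -0.01 tilt 0.68
[1.66, 0.09, -0.16, 0.107]
[3.24, 0.34, -0.18, 0.207]
[4.79, 0.75, -0.19, 0.307]
[6.29, 1.31, -0.2, 0.407]
[7.73, 2.02, -0.21, 0.507]
59 [0.06901784 0.07199235 0.07519783]
```

The finger top is now at about 72 mm, so nearly fully up. One more stroke, watching for the end stop.

play_rows(increments=[[[1.6,0.09,-0.1,0.1],[3.2,0.34,-0.1,0.2],[4.8,0.75,-0.1,0.3],[6.3,1.3,-0.1,0.4],[7.7,2.0,-0.1,0.5]]])

```text
t: 12.6
tool_pos: [0.5503, 0.2364, 0.0815]
orientation: [3.125, -0.208, -0.012]
force: [0.0, -0.4, 1.1]
opening: 0.0258
```

```bash
python3 arc.py "[-.1,-.2,-.3,-.4,-.485]"
```

```text
r 0.1608 theta -0.015
t 12.6 pos [0.5503 0.2364 0.0815] yaw -0.133 F [ 0.  -0.4  1.1] op 0.0258 q6 0.46 tilt 0.72
[1.37, 0.06, -0.16, 0.087]
[2.96, 0.28, -0.17, 0.187]
[4.52, 0.66, -0.17, 0.287]
[6.04, 1.19, -0.18, 0.387]
[7.28, 1.76, -0.18, 0.472]
```

play_rows(increments=[[[1.5,0.06,-0.1,0.09],[3.0,0.29,-0.1,0.19],[4.5,0.66,-0.1,0.29],[6,1.18,-0.1,0.38],[7.2,1.75,-0.1,0.47]]])

```text
t: 13.1
tool_pos: [0.6191, 0.2105, 0.0817]
orientation: [2.991, -0.928, -0.009]
force: [2.6, 5.2, -2.0]
opening: 0.0258
```

play_rows(increments=[[[-1.6,0.08,-0.1,-0.1],[-3.1,0.3,-0.1,-0.2]]])

```text
t: 13.3
tool_pos: [0.5919, 0.2244, 0.0819]
orientation: [3.07, -0.613, -0.008]
force: [7.9, -6.6, -5.5]
opening: 0.0258
```

```bash
python3 arc.py "[-.2,-.15,-.1]"
```

```text
r 0.1603 theta -0.285
t 13.3 pos [0.5919 0.2244 0.0819] yaw -0.394 F [ 7.9 -6.6 -5.5] op 0.0258 q6 0.68 tilt 0.71
[-1.37, 0.04, -0.11, -0.074]
[-2.16, 0.12, -0.1, -0.124]
[-2.96, 0.24, -0.1, -0.174]
```

play_rows(increments=[[[-0.7,0.02,0,-0.05],[-1.3,0.05,0,-0.08]]])

```text
t: 13.5
tool_pos: [0.5802, 0.2286, 0.0819]
orientation: [3.093, -0.48, -0.004]
force: [10.8, -2.4, -7.0]
opening: 0.0256
```

play_rows(increments=[[[-0.7,0.02,0,-0.05],[-1.3,0.05,0,-0.08]]])

```text
t: 13.7
tool_pos: [0.5684, 0.2319, 0.0818]
orientation: [3.111, -0.345, 0.001]
force: [10.9, -0.1, -7.4]
opening: 0.026
```

```bash
python3 arc.py "[-.1,-.05,.0]"
```

```text
r 0.1598 theta -0.131
t 13.7 pos [0.5684 0.2319 0.0818] yaw -0.221 F [10.9 -0.1 -7.4] op 0.026 q6 0.53 tilt 0.65
[-0.5, -0.01, -0.12, -0.001]
[-1.29, 0.01, -0.12, -0.051]
[-2.09, 0.08, -0.12, -0.101]
```

```bash
cat > fin.py <<'E'
from h import *
import sys
im,d=read_camera('side');cv2.imwrite(f'pics/{sys.argv[1]}.png',im)
cv2.imwrite(f"pics/{sys.argv[1]}z.png",cv2.resize(im[130:260,210:340],None,fx=4.6,fy=4.6,interpolation=cv2.INTER_CUBIC))
C=cloud('side',d);
F=np.array([.5287,.0771]);y=np.array([.1195,.9928]);x=np.array([.9928,-.1195])
q=C[...,:2]-F;qx=q@x;qy=q@y
m=(abs(qx)<.009)&(qy>-.088)&(qy<-.052)&(C[...,2]>.035)&(C[...,2]<.09)
print(m.sum(),np.percentile(C[m][:,2],[10,50,90]))
E
python3 fin.py side9
```

```text
56 [0.07030772 0.07310437 0.07500783]
```

View pics/side9z.png

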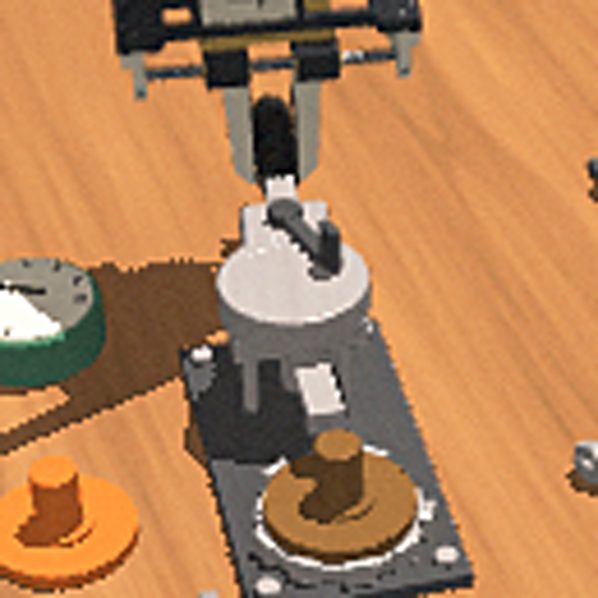

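The handle is held between the fingers at (275,140), and the finger top is at about 73 mm. A little further to find the stop.

play_rows(increments=[[[-0.7,0.0,0,-0.03],[-1.3,0.02,0,-0.06]]])

```text
t: 13.95
tool_pos: [0.5556, 0.2345, 0.0818]
orientation: [3.121, -0.24, 0.005]
force: [9.0, -1.2, -6.7]
opening: 0.026
```

play_rows(increments=[[[-0.7,0.0,0,-0.05],[-1.3,0.04,0,-0.08]]])

```text
t: 14.15
tool_pos: [0.5429, 0.2361, 0.0817]
orientation: [3.128, -0.104, 0.008]
force: [7.6, -0.1, -3.6]
opening: 0.0261
```

```bash
python3 arc.py "[-.0,.1,.2]"; python3 fin.py side10
```

```text
r 0.1596 theta 0.031
t 14.15 pos [0.5429 0.2361 0.0817] yaw -0.067 F [ 7.6 -0.1 -3.6] op 0.0261 q6 0.4 tilt 0.74
[0.5, 0.02, -0.12, 0.053]
[-1.1, 0.01, -0.13, -0.047]
[-2.69, 0.17, -0.14, -0.147]
63 [0.06958077 0.07225076 0.07527134]
```

play_rows(increments=[[[-1.1,0.01,0,-0.05],[-1.9,0.08,0,-0.1],[-2.7,0.18,0,-0.15]]])

```text
t: 14.5
tool_pos: [0.5143, 0.2359, 0.0818]
orientation: [3.125, 0.143, 0.006]
force: [0.4, -3.0, 3.6]
opening: 0.0256
```

```bash
python3 arc.py "[.25,.3,.35,.40,.45]"; python3 fin.py side11
```

```text
r 0.1594 theta 0.21
t 14.5 pos [0.5143 0.2359 0.0818] yaw 0.091 F [ 0.4 -3.   3.6] op 0.0256 q6 0.26 tilt 0.79
[-0.63, 0.01, -0.12, -0.039]
[-1.43, 0.06, -0.12, -0.089]
[-2.22, 0.16, -0.12, -0.139]
[-3.0, 0.29, -0.12, -0.189]
[-3.78, 0.45, -0.12, -0.239]
59 [0.07079063 0.07289433 0.07559995]
```

View pics/side11z.png

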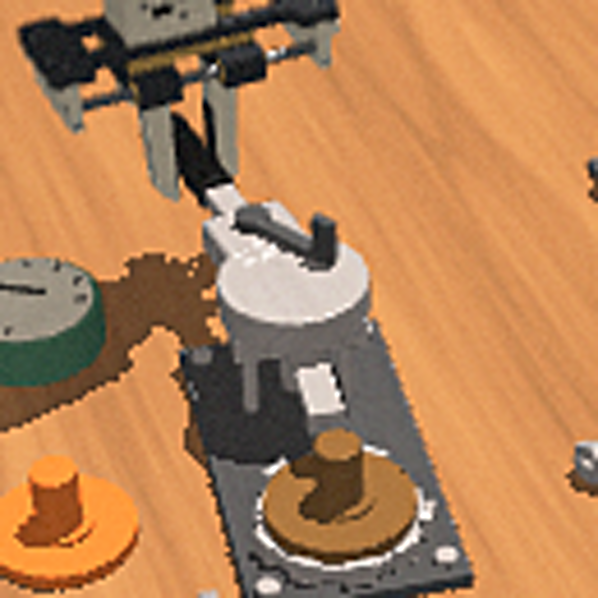

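```bash
python3 - <<'E'
from h import *
F=np.array([.5287,.0771]);y=np.array([.1195,.9928]);x=np.array([.9928,-.1195])
im=cv2.imread('pics/side11.png');b=cv2.resize(im[190:250,250:310],None,fx=10,fy=10,interpolation=cv2.INTER_NEAREST)
for h,c in((.0557,(0,0,255)),(.0517,(0,255,0)),(.0477,(255,0,0))):
    P=[[*(F+sx*x-.091*y),h] for sx in(-.011,.011)]
    uv=proj('side',P);print(h,uv.round(1).tolist())
    q=((uv-[250,190]+.5)*10).astype(int);cv2.line(b,tuple(map(int,q[0])),tuple(map(int,q[1])),c,1)
cv2.imwrite('pics/nose.png',b)
E
```

```text
0.0557 [[275.9, 224.2], [284.0, 222.9]]
0.0517 [[276.0, 225.3], [284.0, 224.0]]
0.0477 [[276.1, 226.5], [284.1, 225.1]]
```

View pics/nose.png

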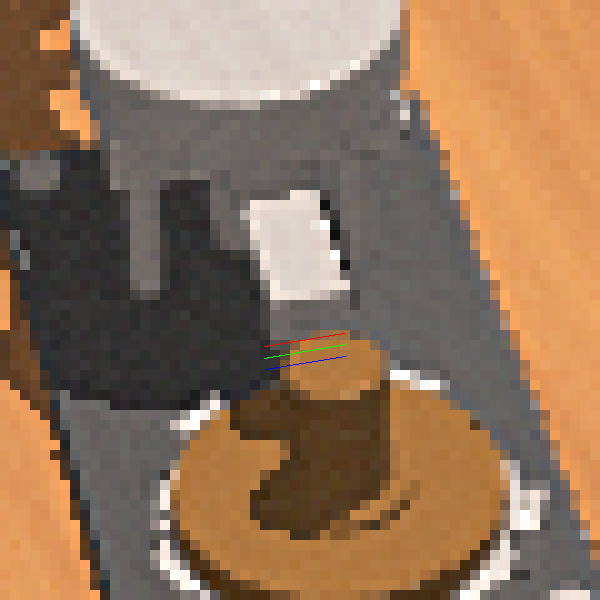

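The nose's lower left corner at about (270,345) matches the projection for 55.7 mm, so the finger is fully up. I'll release the handle and go to the stem.

play_rows(increments=[[[0,0,0,0],[0,0,0,0],[0,0,0,0],[0,0,0,0]]], jaw=6)

```text
t: 14.95
tool_pos: [0.5128, 0.2356, 0.0813]
orientation: [3.124, 0.148, 0.002]
force: [-2.2, -2.2, 0.8]
opening: 0.0533
```

play_rows(increments=[[[0,0,-4,0],[0,0,-8.5,0],[0,0,-11,0],[0,0,-11,0]]])

```text
t: 15.35
tool_pos: [0.5159, 0.2385, 0.197]
orientation: [3.127, 0.148, 0.017]
force: [1.1, 0.4, 0.9]
opening: 0.0598
```

```bash
python3 mv.py "[(.5135,-.0438,.17,-.12)]"
```

```text
t 15.35 pos [0.5159 0.2385 0.197 ] yaw 0.095 F [1.1 0.4 0.9] op 0.0598 q6 0.26 tilt 0.87
[-2.93, 28.05, 2.99, 0.215]
```

play_rows(increments=[[[-0.5,4.6,0,0.11],[-1,9.3,0,0.21],[-1.5,14,0,0.21],[-2,18.8,0.5,0.21],[-2.4,23.5,1.5,0.21]]])

```text
t: 15.85
tool_pos: [0.5145, 0.0005, 0.1842]
orientation: [3.127, -0.18, 0.021]
force: [0.7, -1.0, -0.6]
opening: 0.0598
```

```bash
python3 mv.py "[(.5135,-.0438,.12,-.12)]"
```

```text
t 15.85 pos [5.145e-01 5.000e-04 1.842e-01] yaw -0.115 F [ 0.7 -1.  -0.6] op 0.0598 q6 0.02 tilt 0.93
[0.32, 4.35, 6.46, 0.005]
```

play_rows(increments=[[[0.2,3,0.5,0],[0.35,4.5,3,0],[0.35,4.5,6.0,0],[0.35,4.5,6.5,0],[0.35,4.5,6.5,0]]])

```text
t: 16.35
tool_pos: [0.5124, -0.0449, 0.1179]
orientation: [3.128, -0.18, 0.015]
force: [-0.5, -0.4, -0.1]
opening: 0.0601
```

```bash
python3 mv.py "[(.5135,-.0438,.047,-.12)]"; python3 - <<'E'
from h import *
for n in("side","top"):
    im,d=read_camera(n); cv2.imwrite(f"pics/{n}12.png",im)
    x=(slice(130,280),slice(210,360)) if n=='side' else (slice(190,310),slice(190,340))
    cv2.imwrite(f"pics/{n}12z.png",cv2.resize(im[x],None,fx=4,fy=4,interpolation=cv2.INTER_CUBIC))
E
```

```text
t 16.35 pos [ 0.5124 -0.0449  0.1179] yaw -0.115 F [-0.5 -0.4 -0.1] op 0.0601 q6 -0.06 tilt 0.75
[0.02, -0.18, 7.09, 0.005]
```

View pics/side12z.png

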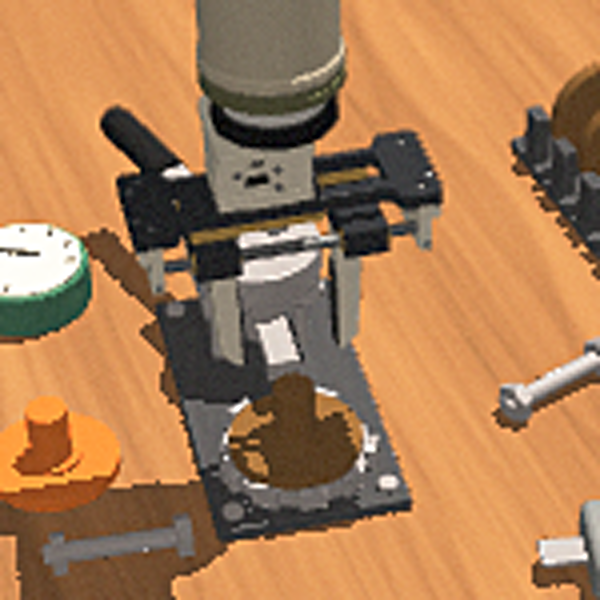

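View pics/top12z.png

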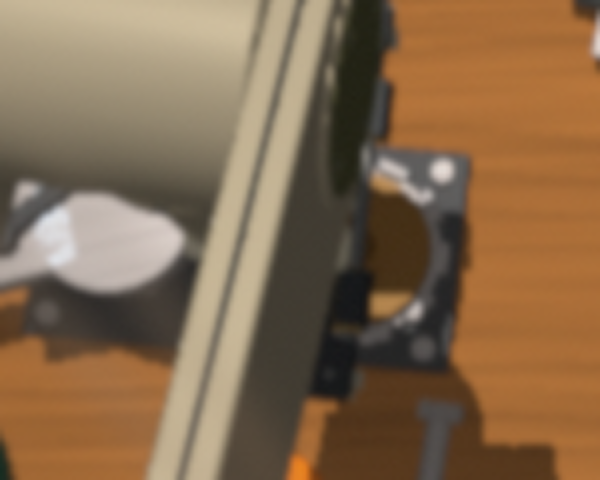

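The fingers at (228,355) and (345,340) straddle the stem top at (292,385). I'll descend to the stem.

play_rows(increments=[[[0,-0.1,3,0],[0,-0.2,5.5,0],[0,-0.2,6.8,0],[0,-0.2,7.1,0],[0,-0.2,7.1,0]]])

```text
t: 16.95
tool_pos: [0.5161, -0.0436, 0.0504]
orientation: [3.127, -0.178, 0.024]
force: [1.2, -0.1, 0.3]
opening: 0.0601
```

```bash
python3 mv.py "[(.5135,-.0438,.047,-.12)]"
```

```text
t 16.95 pos [ 0.5161 -0.0436  0.0504] yaw -0.114 F [ 1.2 -0.1  0.3] op 0.0601 q6 -0.06 tilt 1.02
[-0.26, 0.05, 0.33, 0.006]
```

play_rows(increments=[[[-0.2,0,0.2,0],[-0.2,0,0.2,0],[-0.2,0,0.2,0],[-0.2,0,0.2,0],[-0.2,0,0.2,0]]], jaw=2, squeeze=30)

```text
t: 17.45
tool_pos: [0.5146, -0.0435, 0.0489]
orientation: [3.127, -0.178, 0.025]
force: [-0.5, -0.1, 3.5]
opening: 0.0277
```

play_rows(increments=[[[0,0,0,0],[0,0,0,0],[0,0,0,0]]])

```text
t: 17.75
tool_pos: [0.5145, -0.0435, 0.0489]
orientation: [3.127, -0.179, 0.025]
force: [-0.6, -0.1, 1.9]
opening: 0.0279
```

```bash
python3 mv.py "[(.5135,-.0438,.057,-.12)]"
```

```text
t 17.75 pos [ 0.5145 -0.0435  0.0489] yaw -0.114 F [-0.6 -0.1  1.9] op 0.0279 q6 -0.06 tilt 1.06
[-0.09, 0.05, -0.81, 0.006]
```

Gripped at 27.9 mm. I'll raise it 11 mm.

play_rows(increments=[[[0,0,-0.4,0],[0,0,-0.8,0],[0,0,-1.1,0],[0,0,-1.1,0]]])

```text
t: 18.15
tool_pos: [0.5144, -0.0433, 0.0601]
orientation: [3.127, -0.178, 0.025]
force: [0.1, 0.3, -6.7]
opening: 0.0275
```

```bash
python3 mv.py "[(.5145-.08*.1195,-.0435-.08*.9928,.061,-.115)]"; python3 fin.py side13
```

```text
t 18.15 pos [ 0.5144 -0.0433  0.0601] yaw -0.114 F [ 0.1  0.3 -6.7] op 0.0275 q6 -0.06 tilt 1.07
[-0.03, 8.02, -0.02, 0.001]
26 [0.06777799 0.06967473 0.07168745]
```

View pics/side13z.png

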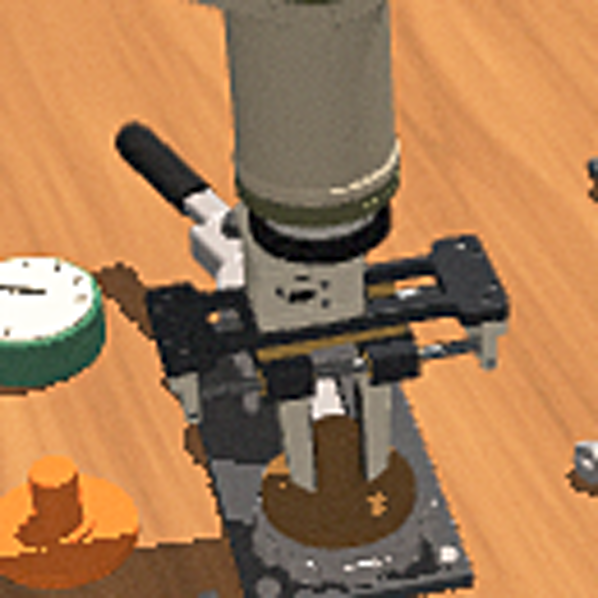

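The disc is lifted clear of the stops, at (340,500) in the zoom, and its 6.7 N weight is on the gripper. Next I draw it along −y.

play_rows(increments=[[[0,1.5,0,0],[0,3.5,0,0],[0,5.5,0,0],[0,7.5,0,0],[0,9.5,-0.5,0]]])

```text
t: 18.7
tool_pos: [0.5023, -0.1388, 0.0648]
orientation: [3.127, -0.179, 0.022]
force: [0.6, 1.0, -7.7]
opening: 0.0275
```

```bash
python3 mv.py "[(.4705,-.365,.08,-.115)]"
```

```text
t 18.7 pos [ 0.5023 -0.1388  0.0648] yaw -0.114 F [ 0.6  1.  -7.7] op 0.0275 q6 -0.25 tilt 0.96
[-0.56, 22.84, -1.34, 0.001]
```

play_rows(increments=[[[-0.1,3,-0.5,0],[-0.2,7,-1,0],[-0.3,11.5,-1,0],[-0.5,16,-1,0],[-0.6,20,-1,0]]])

```text
t: 19.2
tool_pos: [0.4721, -0.3395, 0.0763]
orientation: [3.127, -0.179, 0.022]
force: [1.4, 0.4, -7.8]
opening: 0.0279
```

play_rows(increments=[[[0,1.6,0,0],[0,2.8,0,0],[0,2.8,0,0]]])

```text
t: 19.5
tool_pos: [0.4683, -0.3684, 0.0762]
orientation: [3.127, -0.182, 0.021]
force: [-0.3, 0.6, -8.0]
opening: 0.0276
```

```bash
python3 mv.py "[(.4705,-.365,.037,-.115)]"; python3 - <<'E'
from h import *
for n in("side","top"):
    im,d=read_camera(n); cv2.imwrite(f"pics/{n}14.png",im)
E
```

```text
t 19.5 pos [ 0.4683 -0.3684  0.0762] yaw -0.116 F [-0.3  0.6 -8. ] op 0.0276 q6 -0.64 tilt 0.94
[0.12, -0.4, 3.92, -0.001]
```

View pics/side14.png

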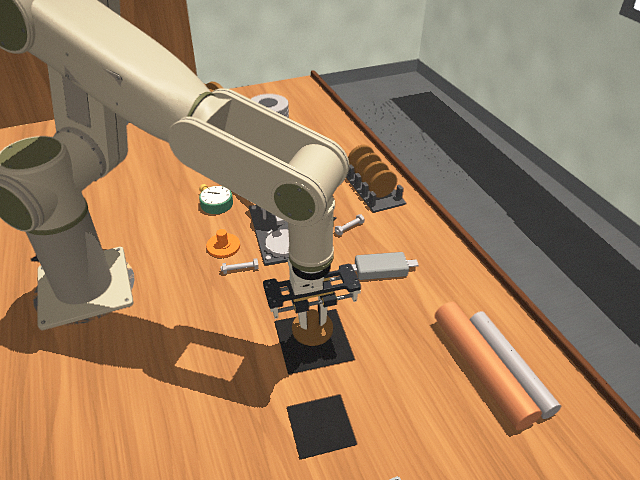

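The disc is over the larger mat at (313,335), with the anode well clear. I'll lower it.

play_rows(increments=[[[0.1,-0.3,1.5,0],[0.1,-0.3,3.0,0],[0.1,-0.3,3.7,0],[0.1,-0.3,3.9,0],[0.1,-0.3,3.9,0]]])

```text
t: 20.1
tool_pos: [0.4703, -0.3631, 0.0361]
orientation: [3.129, -0.178, 0.019]
force: [-0.9, -0.0, -7.4]
opening: 0.0274
```

```bash
python3 mv.py "[(.4705,-.365,.034,-.115)]"
```

```text
t 20.1 pos [ 0.4703 -0.3631  0.0361] yaw -0.114 F [-0.9 -0.  -7.4] op 0.0274 q6 -0.63 tilt 0.81
[0.04, 0.18, 0.21, 0.001]
```

play_rows(increments=[[[0,0,0.15,0],[0,0,0.25,0],[0,0,0.25,0]]])

```text
t: 20.4
tool_pos: [0.4707, -0.3635, 0.0342]
orientation: [3.128, -0.179, 0.02]
force: [-0.2, 0.6, -6.7]
opening: 0.028
```

play_rows(increments=[[[0,0,0.1,0],[0,0,0.2,0],[0,0,0.2,0]]])

```text
t: 20.7
tool_pos: [0.471, -0.3638, 0.0338]
orientation: [3.128, -0.179, 0.02]
force: [-4.8, 3.9, 6.4]
opening: 0.0276
```

Contact: the vertical force changed sign at TCP z 33.8 mm, as expected. I'll open the jaws.

play_rows(increments=[[[0,0,-0.1,0],[0,0,-0.1,0],[0,0,-0.1,0],[0,0,-0.1,0],[0,0,-0.1,0]]], jaw=6)

```text
t: 21.2
tool_pos: [0.471, -0.3639, 0.0349]
orientation: [3.128, -0.179, 0.021]
force: [-0.3, -0.1, 0.0]
opening: 0.0592
```

play_rows(increments=[[[0,0,-2,0],[0,0,-6,0],[0,0,-10.5,0],[0,0,-14,0],[0,0,-14,0]]])

```text
t: 21.7
tool_pos: [0.472, -0.3651, 0.1821]
orientation: [3.121, -0.178, 0.034]
force: [0.3, -1.1, 0.5]
opening: 0.0602
```

```bash
python3 mv.py "[(.30,-.5,.2,-.115)]"
```

```text
t 21.7 pos [ 0.472  -0.3651  0.1821] yaw -0.114 F [ 0.3 -1.1  0.5] op 0.0602 q6 -0.63 tilt 1.53
[-15.52, 15.39, -1.92, 0.001]
```

play_rows(increments=[[[-3,3,-1,0],[-6,6,-2,0],[-9,9,-2,0],[-12,12,-2,0],[-15,15,-2,0]]])

```text
t: 22.2
tool_pos: [0.3041, -0.4974, 0.2003]
orientation: [3.121, -0.178, 0.034]
force: [-0.2, -0.4, 0.1]
opening: 0.0602
```

play_rows(increments=[[[0,0,0,0],[0,0,0,0]]])

```text
t: 22.4
tool_pos: [0.3031, -0.4976, 0.1993]
orientation: [3.122, -0.182, 0.033]
force: [1.2, 1.1, 0.3]
opening: 0.0599
```

```bash
python3 - <<'E'
from h import *
s=read_state();print(s['t'],s['tool_pos'],s['force'])
for n in("side","top"):
    im,d=read_camera(n); cv2.imwrite(f"pics/{n}15.png",im)
    C=cloud(n,d);q=C[...,:2]-[.4705,-.3645]
    r=np.hypot(q[...,0],q[...,1])
    m=(r<.06)&(C[...,2]>.011)&(C[...,2]<.022);P=C[m]
    st=(r<.06)&(C[...,2]>.052)&(C[...,2]<.075)
    A=np.c_[P[:,:2],np.ones(len(P))];k=np.linalg.lstsq(A,P[:,2],rcond=None)[0]
    print(n,m.sum(),P.mean(0).round(4),'slope',k[:2].round(3),'stem',np.median(C[st],0).round(4),st.sum())
    if n=='side':
        F=np.array([.5287,.0771]);y=np.array([.1195,.9928]);x=np.array([.9928,-.1195])
        q=C[...,:2]-F;qx=q@x;qy=q@y
        m=(abs(qx)<.009)&(qy>-.088)&(qy<-.052)&(C[...,2]>.035)&(C[...,2]<.09)
        print('finger top',m.sum(),np.median(C[m][:,2]))
E
```

```text
22.4 [ 0.30308697 -0.49758087  0.19932722] [1.17691354 1.07249267 0.27473627]
side 756 [ 0.4698 -0.3746  0.0149] slope [-0.004  0.   ] stem [ 0.4708 -0.3668  0.0564] 107
finger top 64 0.06973702770117007
top 1042 [ 0.4682 -0.3625  0.016 ] slope [-0.002 -0.001] stem [ 0.4688 -0.3633  0.0573] 125
```

View pics/top15.png

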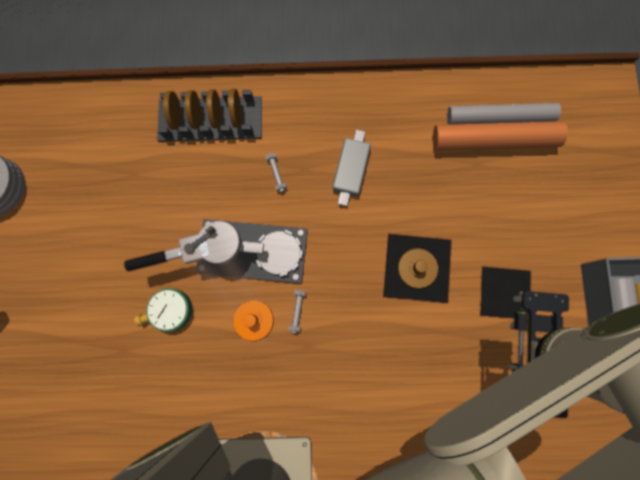

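View pics/side15.png

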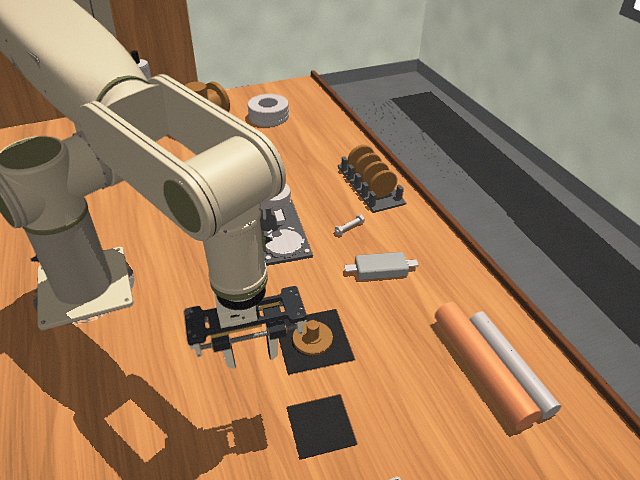

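The disc sits flat and centred on the large mat, at (418,268) in the top view. The finger-top reading fell to 69.7 mm, so I'll check that before handing in.

```bash
python3 - <<'E'
from h import *
F=np.array([.5287,.0771]);y=np.array([.1195,.9928]);x=np.array([.9928,-.1195])
im,d=read_camera('side');C=cloud('side',d)
a=cv2.imread('pics/side11.png')
for i,(I) in enumerate((a,im)):
    b=cv2.resize(I[190:250,250:310],None,fx=6,fy=6,interpolation=cv2.INTER_NEAREST)
    for h,c in((.0557,(0,0,255)),(.0495,(255,0,0))):
        uv=proj('side',[[*(F+sx*x-.091*y),h] for sx in(-.011,.011)])
        q=((uv-[250,190]+.5)*6).astype(int);cv2.line(b,tuple(map(int,q[0])),tuple(map(int,q[1])),c,1)
    if i==0:o=b
cv2.imwrite('pics/nose2.png',np.hstack([o,b]))
q=C[...,:2]-F;qx=q@x;qy=q@y
m=(abs(qx)<.02)&(qy>-.1)&(qy<-.045)&(C[...,2]>.035)&(C[...,2]<.09)
v,u=np.nonzero(m)
for k in np.unique(v): print(k,u[v==k].min(),u[v==k].max(),qy[k,u[v==k]].mean().round(3),np.median(C[k,u[v==k],2]).round(4))
im2,d2=read_camera('top');T=cloud('top',d2);q=T[...,:2]-F;qx=q@x;qy=q@y
m=(abs(qx)<.009)&(qy>-.088)&(qy<-.06)&(T[...,2]>.03)&(T[...,2]<.09);print('top now',m.sum(),np.median(T[m][:,2]))
T=cloud('top',np.load('pics/top0.npy'));q=T[...,:2]-F;qx=q@x;qy=q@y
m=(abs(qx)<.009)&(qy>-.088)&(qy<-.06)&(T[...,2]>.03)&(T[...,2]<.09);print('top start',m.sum(),np.median(T[m][:,2]))
E
```

```text
203 280 282 -0.046 0.089
204 273 283 -0.046 0.0866
205 273 280 -0.049 0.0863
206 274 277 -0.047 0.0811
208 279 279 -0.049 0.0748
209 273 280 -0.047 0.0717
210 274 281 -0.05 0.0693
211 274 281 -0.054 0.0701
212 274 282 -0.059 0.0698
213 274 282 -0.063 0.0694
214 274 282 -0.068 0.0707
215 275 283 -0.073 0.0694
216 275 283 -0.077 0.0707
217 275 283 -0.079 0.0689
218 276 284 -0.086 0.0704
219 276 284 -0.09 0.0709
220 276 284 -0.092 0.0693
221 276 284 -0.091 0.0655
222 277 284 -0.093 0.0626
223 277 284 -0.093 0.0581
224 277 282 -0.092 0.0553
top now 102 0.07076028569977277
top start 94 0.047869991128475176
```

View pics/nose2.png

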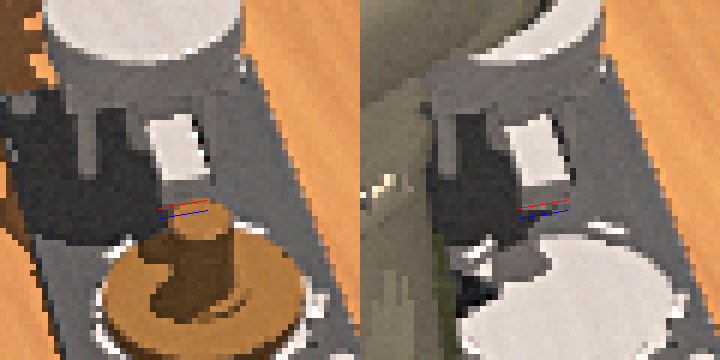

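```bash
python3 - <<'E'
from h import *
a=cv2.imread('pics/top0.png');im,d=read_camera('top')
for n,(u,v) in dict(gauge=(168,310),anode=(352,168),b1=(277,172),b2=(297,312)).items():
    t=a[v-25:v+25,u-25:u+25];r=cv2.matchTemplate(im[v-40:v+40,u-40:u+40],t,cv2.TM_CCOEFF_NORMED);_,s,_,l=cv2.minMaxLoc(r);print(n,round(s,3),l[0]-15,l[1]-15)
cv2.imwrite('pics/lev.png',cv2.resize(im[205:285,110:240],None,fx=5,fy=5,interpolation=cv2.INTER_CUBIC))
s=read_state();print(s['t'],s['force'].round(2),abs(s['dq']).max())
E
```

```text
gauge 0.999 0 0
anode 1.0 0 0
b1 0.999 0 0
b2 0.999 0 0
22.65 [ 0.04 -0.11 -0.02] 0.0017400883384392225
```

View pics/lev.png

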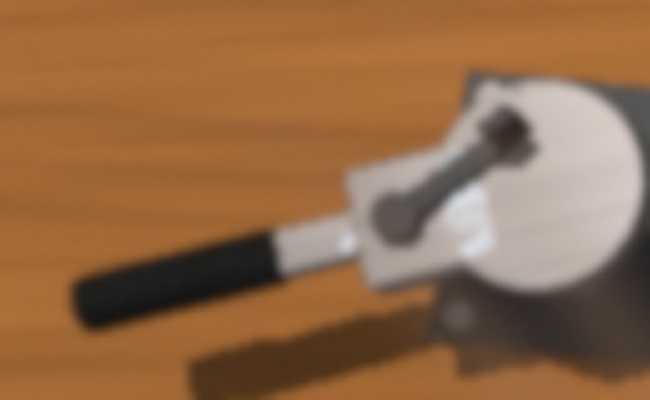

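The lever is fully over, with the pin at (398,215) and the tab at (507,135), and none of the other things has moved. I'm handing in.

```bash
python3 - <<'E'
from plant import *
print(close_job())
E
```

```text
the job is handed in; nothing more can be done
None
```

I flipped the reversing lever to the loosening side until it pressed on its stop with about 21 N. Then I made four strokes of the handle until the finger was fully up. I lifted the disc about 11 mm, drew it clear along −y and set it on the larger mat. The job was handed in at about 22.7 s; no verdict was reported.

**Last checks**
- **Disc:** it lies flat, with a measured slope below 0.005 rad and the stem up. The stem top is at about 57 mm and the disc is about 2 mm from the mat's centre.
- **Other things:** the gauge, anode and both bolts show no shift in the top view.
- **Lever and arm:** the lever is still on the loosening side, and the arm stood clear with no load on it.

**One disagreement:** at the end of the strokes the nose of the finger matched the fully raised height of 55.7 mm, with its top at about 73 mm. After I let go of the handle, its top read about 70–71 mm, so it seems to have settled 2–3 mm. That leaves a lift of about 23 mm by the top camera. It held steady from 18 s to the end and is above the 19 mm required, so I did not raise it again.

In the last stroke the handle force rose to about 11 N and then fell away without the finger rising further. I took that as the end stop.

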